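# Take a weighed glass plate off the balance pan and clip it into its holder

### The arm

A 6-joint arm with a two-finger parallel gripper is mounted at the origin on a cart in front of the work surface, level with it; the furniture and walls round the work are solid. World frame = base frame: x ahead of the robot, y to its left, z up, the work surface at z = 0. Lengths are in mm, angles in rad, forces in N, time in s.
With the tool pointing down it reaches from about 275 to 1000 mm from the base axis. Payload 8.4 kg.
Tool frame: the origin (TCP) lies between the finger pads; the fingertips stand r.nose_length ahead of it and the grasp point (between the pads) lies 8 mm behind it (r.nose_length is the distance from the TCP to the fingertips, in mm); y points along the fingers, x is the direction in which the jaws open and shut, and the axes are right-handed (so a half turn about y gives the same grasp; the last joint's range is limited). The gripper opens to 85 mm and grips with 20 to 120 N. Pads are 22 mm wide; open, the fingers measure 114 mm over their backs; the gripper's body (76 mm by 85 mm) begins 54 mm behind the grasp point. The pads swing forward as they close: fully open they stand 13 mm farther back than shut.
Start: joints at [1.144, 0.353, 1.633, -0, 1.155, -0.002], TCP at [257.585, 569.454, 242.281] pointing down, gripper open.
Joint ranges: [-2.63, 2.63], [-0.92, 2.1], [0.06, 2.66], [-1.3, 4.44], [0, 2.69], [-3.02, 3.02]. Speed limits (rad/s): [2.22, 2.22, 2.79, 3.14, 3.14, 3.14].

### API

Orientations are given as [roll, pitch, yaw] about the fixed x, y, z axes, in that order (R = Rz(yaw) Ry(pitch) Rx(roll)).
In Python, from rig import r, cams, order gives the robot as it stands. The module is installed in compiled form; this text tells all that it offers.
- The arm moves only by the shell command python3 -m crank 'ROWS' [FORCE]. ROWS is JSON, a list of rows, each a list of 7 numbers: the turn, a rotation vector about the tool's x, y, z in degrees, then the shift along the tool's x, y, z in cm, then the opening, from -1 (shut) to 1 (fully open). A call has exactly 10 rows; each row shifts and turns the pose as measured when the row begins, along the tool's axes as they then stand; what a row does not reach is not made up. A row lasts 1/12 s, in which the tool goes at most 41.7 mm and 7.16 degrees, less where a joint would pass 70% of its speed; a pose out of reach is approached as far as the arm can. A call with a gripper value outside its range is refused whole. The fingers move at their own pace and stop on an object; FORCE is the grip in N (left out, the last holds). Time passes only in rows, so rows that do not move let the fingers close, or fill a call up. It gives the time, the measured TCP pose, the force and the opening at its end, in the units of the state.
- r.sense(): the state, without advancing time (a new reading comes with each control period).
- cams.grab_frame(name): name is "side" or "top" or "wrist"; returns the picture (384x512x3 uint8, blue, green, red); there is no depth.
- cams.camera_info(name): a dict with "intrinsics" (3x3 intrinsics, pixels), "view" (4x4, takes a point from world to camera coordinates); the wrist camera has in their place "hand_eye" (4x4, takes a point from camera to tool coordinates, whose origin is the TCP and whose axes are the tool frame's). Camera axes: x right, y up, looking along -z (the intrinsics and any distortion apply to the point x, -y, -z); pixel columns grow to the right and rows downward; lengths in mm; the calibration is good to about 2 mm. The wrist camera is an equidistant fisheye: a pixel r from the principal point sees the ray r / f radians off the axis. A picture is of the moment at which its call begins: read the wrist's pose just before it. camera_info takes no time and is no camera call.
- order.sign_off(): hands the job in, once; it reports no verdict.
The state is a dict: "clock": time; "qpos": joint angles; "qvel": joint speeds; "joint_efforts": joint torques, N m; "eef_pos": TCP position; "tcp_rot": TCP orientation; "contact_force": force on the tool from outside, world axes, zero at the start; "wrist_torque": the same for the moment, N m; "opening": opening from 0.0 (shut) to 1.0 (fully open).
Only numpy, scipy, OpenCV 4.12 (cv2) and the standard library are available. Lean on these libraries where they do the work, as an engineer would, in place of code of your own. Each camera call takes 0.05 s, during which the arm holds its last target.

### The job

The thin glass plate on the balance has been weighed but lies too flat to be picked up. Press on it lightly with the closed fingertips and slide it out over the right-hand edge of the pan (seen from the robot) until about a third of its length overhangs, then take it by its two long edges at that overhanging end and lift it off. Slide it into the plate holder from the holder's open right-hand end, under the spring clip, until it rests flat against the end stop, and let go; never lean hard on the balance or the holder, and leave the other things where they stand.

Things in the scene. Friction and masses are not known exactly. Their poses are not given: they have to be found in the camera images.
- plate_center (a point): centre of the loose clear glass plate with greenish ground edges, 50 mm wide (its x), 120 mm long (its y), 2 mm thick (its z, up), 35 g. It starts flat on the balance pan with its y within 0.2 rad of the balance's y.
- plate_right_end (a point): middle of the plate's short end edge on its -y side, half-way up its thickness; the end that faces right (-y) at the start, 60 mm from plate_center. Same axes as the plate.
- balance: white top-pan laboratory balance, fixed; display towards the robot (its -x), x to its back, y to its left. Origin on the bench under the middle of the pan. Pan: flat rimless steel, 150 mm in x, 180 mm in y, top 70 mm above the bench. The housing below the pan is 160 mm wide (y), so under an overhang past the pan's right edge there is only the bench. Most it may take, load and press together: 7 N.
- pan_right_edge (a point): middle of the pan's right-hand (-y) edge, on its top face; axes as the balance's. The plate's overhang is how far plate_right_end lies on the -y side of this: wanted about 40 mm (32 to 56).
- plate_holder: fixed aluminium plate holder on four short legs; x across, y from its open end (right) to its end stop. Origin on the bench under the centre of the seated plate. Bed: top 30 mm up, y = -26 to +60 mm, 76 mm wide, free space beyond its open end. On it two guide rails 6 mm high with rounded ends, from y = -21.5 mm to the stop, 52.5 mm apart inside, open above. More than 30 N on it in all, clip included, damages it.
- holder_seat (a point): point on top of the holder's bed, 30 mm above its origin; axes as the holder's. The end stop, 9 mm high above the bed, has its face at y = +60 mm. It is firm: about 15 N of push against it is plenty. Seated, plate_center lies 1 mm above this point and the plate sticks out 34 mm beyond the open end of the bed.
- tweezers_mid (a point): bystander: steel tweezers, 128 mm long, lying behind the holder; point at mid-length, 5 mm above the bench
- marker_mid (a point): bystander: white marker with a dark cap, 128 mm long, 16 mm thick; point at its centre
- petri_mid (a point): bystander: closed petri dish, 93 mm across, 14 mm high; point at its centre
- jar_mid (a point): bystander: white sample jar with a red lid, 56 mm across, 60 mm high; point at its centre
- beaker_mid (a point): bystander: small clear beaker, 48 mm across, 53 mm high; point half-way up its axis
- balance_pan (a joint): sinking of the pan on its overload spring, m, 0 at rest, downwards positive, 3 mm at the limit. It starts to sink under about 1 N of press and then gives only 1 mm for each 10 N, so come down on it slowly (under 10 mm/s) and stop at the first 2 or 3 N. Glass slides on the pan with friction about 0.2.
- spring_clip (a joint): lift of the sprung steel leaf clip, rad, 0 as it rests, positive upwards. 16 mm wide, it reaches over the middle of the bed from the stop to y = +20 mm, where its raised lip stands about 6 mm above the bed; it bears lowest at y = +34 mm, 1 mm above the bed, and is lifted by the plate pushed in under it (about 6 to 11 N of push, then 4 to 7 N to keep it sliding).
Things that resemble listed ones, but are neither listed nor needed, are in the scene too. What is shaped like the part that bears plate_center but blue or yellow is not meant.

How it is judged (in metres and radians):
On the way, in this order (a step that is already met when the one before it is completed fails the run):
1. the plate lies flat on the pan and overhangs its right-hand edge by 32 to 56 mm, at rest (y of plate_right_end in the frame of pan_right_edge between -0.056 and -0.032 m and z of plate_center in the frame of pan_right_edge below 0.004 m and angle between plate_center's own z axis and vertical below 0.04 rad and linear speed of glass_plate below 0.01 m/s), for 0.2 s.
2. the plate is lifted more than 15 mm clear of the pan (z of plate_center in the frame of pan_right_edge above 0.015 m), for 0.1 s.
At the end, for the whole second after the job is handed in: the glass plate lies flat on the holder's bed between the rails, under the clip, its leading end within 1.5 mm of the end stop (centre within 3 mm across and 2 mm in height, within 0.06 rad of the rails, tilt under 0.04 rad), at rest and released (y of plate_center in the frame of holder_seat between -0.0015 and 0.003 m and x of plate_center in the frame of holder_seat between -0.003 and 0.003 m and z of plate_center in the frame of holder_seat between -0.001 and 0.003 m and angle between the y axis of plate_center and the y axis of holder_seat, either way round below 0.06 rad and angle between plate_center's own z axis and vertical below 0.04 rad and linear speed of glass_plate below 0.01 m/s); the robot touches nothing.
It fails at once if more than 7 N is put on the balance (contact force between anything else and balance above 7 N).
It fails at once if more than 30 N is put on the plate holder (contact force between anything else and plate_holder above 30 N).
It fails at once if the glass plate falls to the bench (height (world z) of plate_center below 0.02 m).
It fails at once if a bystander is pushed more than 20 mm out of its place (distance of any of tweezers_mid, marker_mid, petri_mid, jar_mid, beaker_mid from where it was at the start of the episode above 0.02 m).
It also fails if it takes over 72 s, if anything falls off the work surface, if the arm or the gripper's body presses on something with over 40 N, if the wrist force passes 120 N, or if a joint passes its speed limit or range.

## Working session

There is one attempt and no reset: what is moved stays moved. The work goes in short steps, Python scripts to look and compute and a shell command to move; the robot and the scene stay as the last step left them, time stands still between calls to the robot, and variables do not carry over. Pictures are saved under pics/ and viewed, and the job is handed in when it is done.

```bash
mkdir -p pics; ls; python3 - <<'E'
from rig import r,cams,order
import cv2,json
print(r.nose_length, r.sense())
for n in ["side","top","wrist"]:
    im=cams.grab_frame(n); cv2.imwrite(f"pics/{n}0.png",im)
    print(n,cams.camera_info(n))
E
```

```text
pics
11.0 {'clock': 0.0, 'qpos': array([ 1.14359412e+00,  3.53638779e-01,  1.63415703e+00,  2.23224126e-05,
        1.15518439e+00, -2.35141965e-03]), 'qvel': array([-0.00142779,  0.00025083,  0.00076003,  0.00015473,  0.00181385,
        0.00081927]), 'joint_efforts': array([ 2.22504059e-03, -6.05235100e+01, -3.42072093e+01,  9.37072696e-05,
        8.99465871e-03,  4.67767427e-05]), 'eef_pos': array([257.38752641, 569.02645252, 241.55772083]), 'tcp_rot': array([-1.57077265e+00,  1.38749821e-03,  1.14593653e+00]), 'contact_force': array([ 0.6495662 , -0.21032977,  0.92814031]), 'wrist_torque': array([-0.02424843, -0.0024981 ,  0.03762174]), 'opening': 0.9974049650096605}
side {'intrinsics': array([[374.94897874,   0.        , 257.29694043],
       [  0.        , 374.94897874, 189.96312485],
       [  0.        ,   0.        ,   1.        ]]), 'view': array([[ 9.92069501e-01, -1.23878634e-01, -2.12647554e-02,
        -5.68721642e+02],
       [ 9.42632161e-02,  6.21378503e-01,  7.77819518e-01,
        -6.77042552e+01],
       [-8.31417571e-02, -7.73655505e-01,  6.28127860e-01,
       
[... 459 characters left out ...]
      [-7.83492706e-02, -7.91153385e-03,  9.96894578e-01,
        -1.04307744e+03],
       [ 0.00000000e+00,  0.00000000e+00,  0.00000000e+00,
         1.00000000e+00]])}
wrist {'intrinsics': array([[297.31863964,   0.        , 251.4365447 ],
       [  0.        , 297.31863964, 191.64152603],
       [  0.        ,   0.        ,   1.        ]]), 'hand_eye': array([[ 9.99999811e-01, -1.01706891e-04, -6.05721487e-04,
         1.54505126e-01],
       [-5.56773783e-04,  2.66265365e-01, -9.63899603e-01,
        -1.32003697e+02],
       [ 2.59317885e-04,  9.63899759e-01,  2.66265258e-01,
         6.73910935e+01],
       [ 0.00000000e+00,  0.00000000e+00,  0.00000000e+00,
         1.00000000e+00]])}
```

View pics/side0.png

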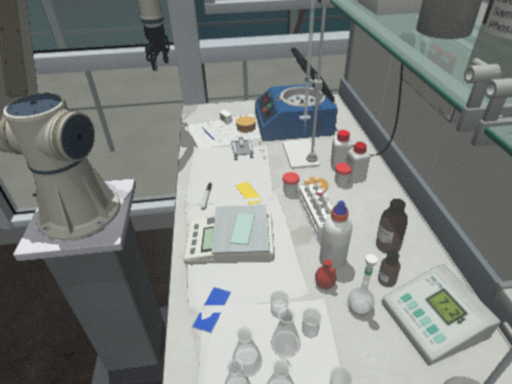

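View pics/top0.png

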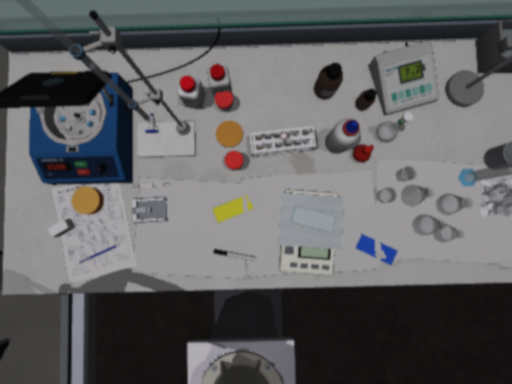

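View pics/wrist0.png

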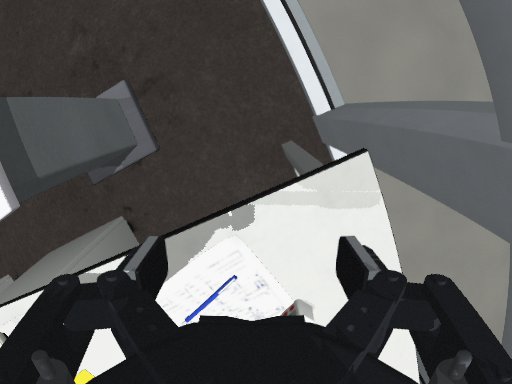

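The top view shows the balance around (311,225) with the plate on it near (314,218). The holder is at (150,209), the marker at (234,255), and the yellow and blue decoys at (233,208) and (376,249). Next I'll enlarge crops and write helpers.

```bash
cat > h.py <<'E'
import numpy as np, cv2
from rig import r,cams,order
from scipy.spatial.transform import Rotation as R
def ray(name,uv):
    ci=cams.camera_info(name);K=ci["intrinsics"]
    u,v=uv
    a=(u-K[0,2])/K[0,0]; b=(v-K[1,2])/K[1,1]
    if name=="wrist":
        s=r.sense();th=np.hypot(a,b);k=np.sin(th)/max(th,1e-9)
        d=np.array([a*k,-b*k,-np.cos(th)])
        H=ci["hand_eye"];T=R.from_euler("xyz",s["tcp_rot"]).as_matrix()
        return s["eef_pos"]+T@H[:3,3],T@H[:3,:3]@d
    V=ci["view"];d=np.array([a,-b,-1.]);Rt=V[:3,:3].T
    return -Rt@V[:3,3],Rt@d
def onz(name,uv,z):
    o,d=ray(name,uv);return o+d*(z-o[2])/d[2]
def proj(name,p):
    ci=cams.camera_info(name);K=ci["intrinsics"]
    if name=="wrist":
        s=r.sense();H=ci["hand_eye"];T=R.from_euler("xyz",s["tcp_rot"]).as_matrix()
        q=H[:3,:3].T@(T.T@(np.array(p)-s["eef_pos"])-H[:3,3])
        rr=np.hypot(q[0],q[1]);th=np.arctan2(rr,-q[2])
        return np.array([K[0,2]+K[0,0]*th*q[0]/rr,K[1,2]-K[1,1]*th*q[1]/rr])
    V=ci["view"];q=V[:3,:3]@np.array(p)+V[:3,3]
    return np.array([K[0,2]+K[0,0]*q[0]/-q[2],K[1,2]-K[1,1]*q[1]/-q[2]])
def crop(im,x0,y0,x1,y1,s,fn):
    c=cv2.resize(im[y0:y1,x0:x1],None,fx=s,fy=s,interpolation=cv2.INTER_CUBIC);cv2.imwrite(fn,c)
def show():
    s=r.sense();M=R.from_euler("xyz",s["tcp_rot"]).as_matrix()
    print("t",s["clock"],"p",s["eef_pos"].round(1),"rot",s["tcp_rot"].round(4),"F",s["contact_force"].round(2),"open",round(s["opening"],3));print(M.round(3).tolist(), s["qpos"].round(3))
E
python3 - <<'E'
from h import *
im=cv2.imread("pics/top0.png")
crop(im,265,180,355,280,6,"pics/t_bal.png");crop(im,120,180,180,230,10,"pics/t_hold.png")
im=cv2.imread("pics/side0.png")
crop(im,180,190,290,270,7,"pics/s_bal.png");crop(im,220,125,280,170,10,"pics/s_hold.png")
for n,uv,z in [("pan",(311,220),70),("hold",(150,209),30),("marker",(234,255),8),("jar",(230,160),60)]: print(n,onz("top",uv,z))
show()
E
```

```text
pan [ 501.4348372  -213.38973075   70.        ]
hold [547.10139538 258.39166865  30.        ]
marker [402.86614866  12.41275074   8.        ]
jar [682.54818554  14.39263737  60.        ]
t 0.15 p [257.4 569.1 241.7] rot [-1.5708e+00  1.1000e-03  1.1459e+00] F [0.36 0.87 0.26] open 1.001
[[0.412, -0.0, -0.911], [0.911, -0.001, 0.412], [-0.001, -1.0, 0.0]] [ 1.144  0.354  1.634  0.     1.155 -0.002]
```

View pics/t_bal.png

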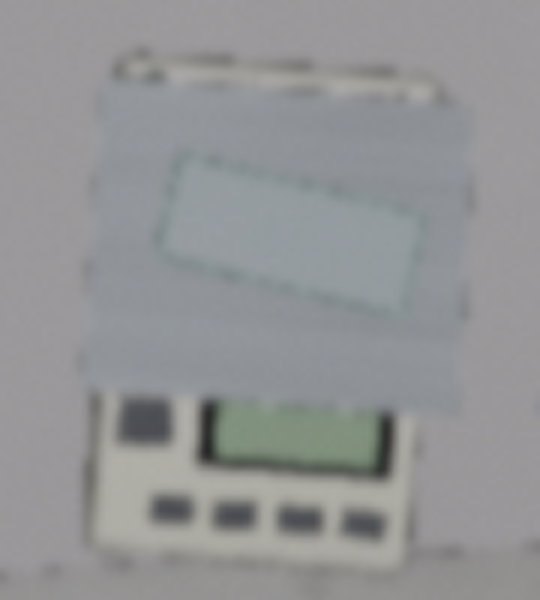

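View pics/t_hold.png

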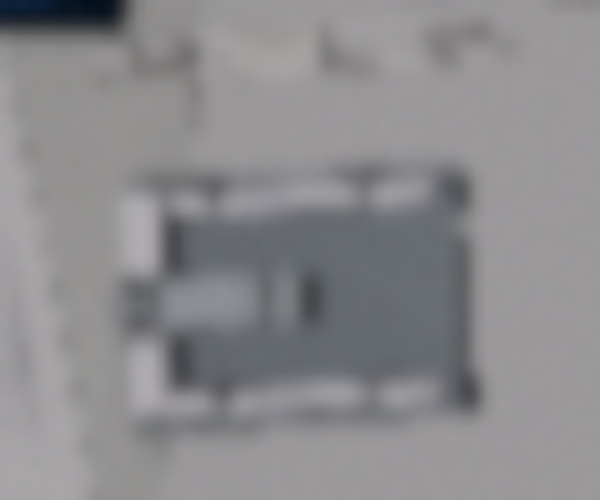

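View pics/s_bal.png

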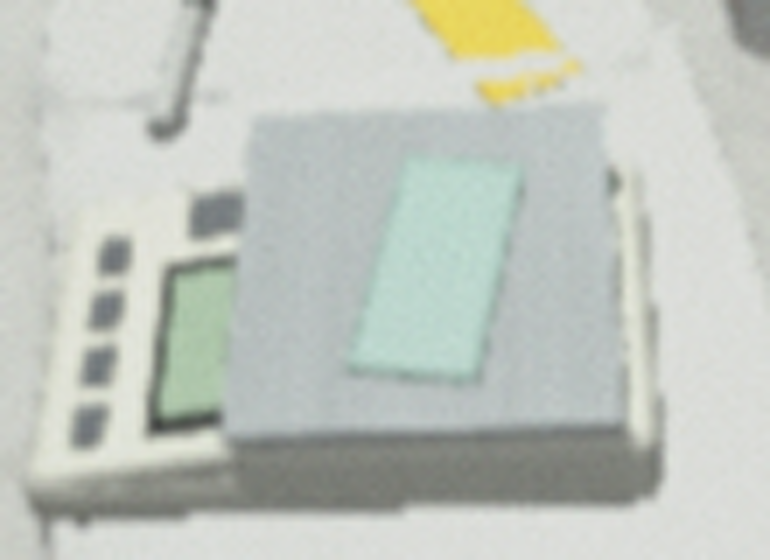

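View pics/s_hold.png

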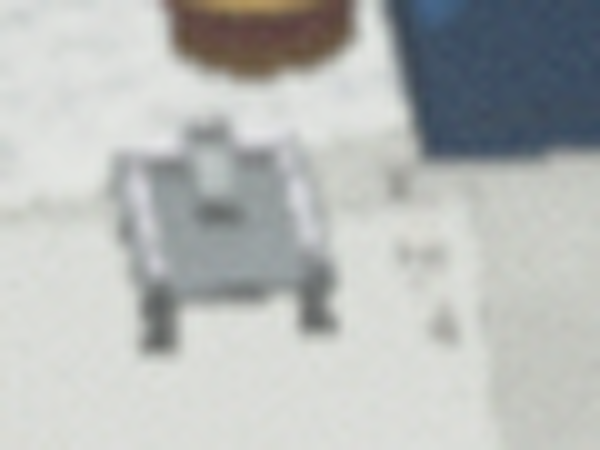

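Both crops are clear. In the top crop the pan's corners are at (100,85), (473,103), (460,413) and (85,388), and the plate's at (182,150), (428,215), (405,315) and (160,247). The holder's stop is to its left in the image (+y) and its open end to its right, as the task describes.

```bash
cat > m1.py <<'E'
from h import *
def pts(name,l,x0,y0,s,z): return np.array([onz(name,(x0+(a+.5)/s-.5,y0+(b+.5)/s-.5),z) for a,b in l])
def rep(t,P):
    print(t,P[:,:2].round(1).tolist(),"c",P.mean(0).round(1))
    print("  sides",[np.linalg.norm(P[i]-P[(i+1)%4]).round(1) for i in range(4)])
    # y axis from right side mid to left side mid
    a=(P[0]+P[3])/2-(P[1]+P[2])/2; print("  yaw of y axis",np.arctan2(-a[0],a[1]).round(4))
rep("pan top",pts("top",[(100,85),(473,103),(460,413),(85,388)],265,180,6,70))
rep("plate top",pts("top",[(182,150),(428,215),(405,315),(160,247)],265,180,6,72))
# order: left-far, right-far, right-near, left-near
rep("pan side",pts("side",[(605,105),(622,430),(225,435),(252,115)],180,190,7,70))
rep("plate side",pts("side",[(522,167),(475,380),(350,368),(407,157)],180,190,7,72))
# holder bed/rails top: rails outer corners z=36
rep("hold top bed",pts("top",[(135,180),(465,172),(475,408),(140,430)],120,180,10,33))
rep("hold side",pts("side",[(295,140),(333,262),(148,285),(118,160)],220,125,10,33))
E
python3 m1.py
```

```text
pan top [[578.8, -131.2], [565.2, -308.6], [419.0, -295.6], [435.4, -119.4]] c [ 499.6 -213.7   70. ]
  sides [np.float64(177.9), np.float64(146.8), np.float64(177.0), np.float64(143.9)]
  yaw of y axis -0.0843
plate top [[546.5, -169.0], [512.5, -284.3], [465.7, -271.4], [500.8, -156.9]] c [ 506.4 -220.4   72. ]
  sides [np.float64(120.2), np.float64(48.6), np.float64(119.7), np.float64(47.3)]
  yaw of y axis -0.2923
pan side [[583.5, -136.3], [564.1, -316.2], [419.5, -297.8], [436.1, -120.7]] c [ 500.8 -217.7   70. ]
  sides [np.float64(180.9), np.float64(145.8), np.float64(177.9), np.float64(148.3)]
  yaw of y axis -0.1007
plate side [[544.3, -171.6], [513.1, -285.7], [467.3, -272.8], [498.3, -158.6]] c [ 505.8 -222.2   72. ]
  sides [np.float64(118.3), np.float64(47.6), np.float64(118.4), np.float64(47.8)]
  yaw of y axis -0.266
hold top bed [[582.5, 308.0], [582.2, 209.4], [511.9, 207.0], [508.1, 306.6]] c [546.2 257.7  33. ]
  sides [np.float64(98.6), np.float64(70.3), np.float64(99.7), np.float64(74.4)]
  yaw of y axis 0.0176
hold side [[579.3, 303.1], [584.0, 214.2], [514.5, 209.4], [509.7, 299.2]] c [546.9 256.5  33. ]
  sides [np.float64(89.1), np.float64(69.6), np.float64(89.9), np.float64(69.7)]
  yaw of y axis 0.0529
```

The views agree. The pan's centre is near (500,-216) with yaw about -0.09, and the plate's centre near (506,-221) with yaw about -0.28. The holder sits near (546,257) with yaw about 0.03. First I'll turn the tool, shut it and travel.

```bash
python3 -m crank '[[0,7.1,0,0,0,0,-1],[0,7.1,0,0,0,0,-1],[0,7.1,0,0,0,0,-1],[0,7.1,0,0,0,0,-1],[0,7.1,0,0,0,0,-1],[0,7.1,0,0,0,0,-1],[0,7.1,0,0,0,0,-1],[0,7.1,0,0,0,0,-1],[0,7.1,0,0,0,0,-1],[0,7.1,0,0,0,0,-1]]' 50; python3 -c "
from h import *
show()"
```

```text
clock: 0.98
eef_pos: [256.5, 567.2, 238.4]
tcp_rot: [-1.578, 0.002, -0.106]
contact_force: [0.0, -0.4, 0.7]
opening: -0.002
t 0.9833 p [256.5 567.2 238.4] rot [-1.5777  0.0023 -0.106 ] F [ 0.03 -0.42  0.71] open -0.002
[[0.994, -0.003, 0.106], [-0.106, -0.007, 0.994], [-0.002, -1.0, -0.007]] [1.144 0.356 1.638 0.    1.155 1.25 ]
```

```bash
python3 -m crank '[[0,0,0,1.65,0,-3.65,-1],[0,0,0,1.65,0,-3.65,-1],[0,0,0,1.65,0,-3.65,-1],[0,0,0,1.65,0,-3.65,-1],[0,0,0,1.65,0,-3.65,-1],[0,0,0,1.65,0,-3.65,-1],[0,0,0,1.65,0,-3.65,-1],[0,0,0,1.65,0,-3.65,-1],[0,0,0,1.65,0,-3.65,-1],[0,0,0,1.65,0,-3.65,-1]]'; python3 -c "
from h import *
show()"
```

```text
clock: 1.82
eef_pos: [378.5, 177.2, 237.2]
tcp_rot: [-1.576, 0.003, -0.107]
contact_force: [1.4, -0.3, -0.2]
opening: 0.002
t 1.8167 p [378.5 177.2 237.2] rot [-1.5763  0.0028 -0.107 ] F [ 1.41 -0.33 -0.19] open 0.002
[[0.994, -0.003, 0.107], [-0.107, -0.005, 0.994], [-0.003, -1.0, -0.005]] [ 0.437  0.03   2.052 -0.004  1.065  0.546]
```

```bash
python3 -m crank '[[0,0,0,1.75,0.5,-3.7,-1],[0,0,0,1.75,0.5,-3.7,-1],[0,0,0,1.75,0.5,-3.7,-1],[0,0,0,1.75,0.5,-3.7,-1],[0,0,0,1.75,0.5,-3.7,-1],[0,0,0,1.75,0.5,-3.7,-1],[0,0,0,1.75,0.5,-3.7,-1],[0,0,0,1.75,0.5,-3.7,-1],[0,0,0,1.75,0.5,-3.7,-1],[0,0,0,0,0,0,-1]]'; python3 -c "
from h import *
show()
im=cams.grab_frame('wrist');cv2.imwrite('pics/w1.png',im)
for p in [(578.8,-131.2,70),(565,-310,70),(419,-297,70),(435,-120,70),(546,-169,72),(513,-285,72),(466,-272,72),(499,-158,72)]: print(proj('wrist',p).round(0))"
```

```text
clock: 2.65
eef_pos: [498.6, -182.3, 194.7]
tcp_rot: [-1.576, -0.004, -0.111]
contact_force: [-0.4, -0.2, 0.4]
opening: -0.001
t 2.65 p [ 498.6 -182.3  194.7] rot [-1.5765 -0.0044 -0.1106] F [-0.43 -0.18  0.39] open -0.001
[[0.994, 0.004, 0.11], [-0.11, -0.006, 0.994], [0.004, -1.0, -0.006]] [-0.351  0.258  1.885 -0.005  0.993 -0.237]
[337. 125.]
[327. 298.]
[190. 301.]
[173. 130.]
[305. 170.]
[278. 286.]
[230. 280.]
[250. 164.]
```

View pics/w1.png

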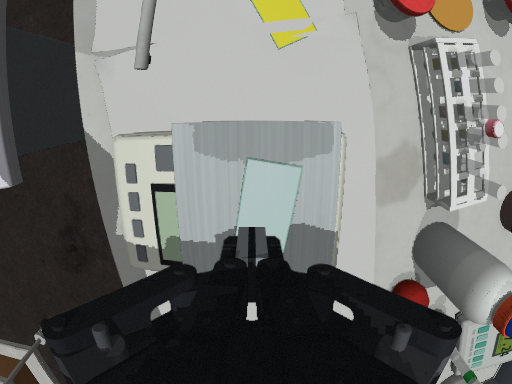

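The wrist view shows the pan's left corners at (172,123) and (341,123), and the plate's left end corners at (247,158) and (302,165).

```bash
python3 -c "
from h import *
for uv,z in [((172,123),70),((341,123),70),((247,158),72),((302,165),72),((235,228),72),((289,238),72)]: print(onz('wrist',uv,z).round(1))"
```

```text
[ 435.1 -114.    70. ]
[ 582.7 -130.1   70. ]
[ 496.9 -152.7   72. ]
[ 544.1 -164.    72. ]
[ 478.3 -216.2   72. ]
[ 527.5 -232.2   72. ]
```

```bash
python3 -m crank '[[0.1,0,0,0.35,1.5,-0.33,-1],[0.1,0,0,0.35,1.5,-0.33,-1],[0.1,0,0,0.35,1.5,-0.33,-1],[0,0,0,0.35,1.5,-0.33,-1],[0,0,0,0,1.5,0,-1],[0,0,0,0,1.5,0,-1],[0,0,0,0,0.6,0,-1],[0,0,0,0,0.3,0,-1],[0,0,0,0,0,0,-1],[0,0,0,0,0,0,-1]]'; python3 -c "
from h import *
show()"
```

```text
clock: 3.53
eef_pos: [507.7, -188.3, 92.5]
tcp_rot: [-1.566, 0.001, -0.111]
contact_force: [0.4, -0.6, 0.4]
opening: -0.002
t 3.5333 p [ 507.7 -188.3   92.5] rot [-1.5663e+00  1.1000e-03 -1.1080e-01] F [ 0.38 -0.6   0.38] open -0.002
[[0.994, -0.001, 0.111], [-0.111, 0.005, 0.994], [-0.001, -1.0, 0.005]] [-0.36   0.419  1.93   0.006  0.795 -0.254]
```

```bash
python3 -m crank '[[-0.1,0,0,0.2,0.2,-0.45,-1],[-0.1,0,0,0.2,0.2,-0.45,-1],[0,0,0,0,0.1,0,-1],[0,0,0,0,0.05,0,-1],[0,0,0,0,0.05,0,-1],[0,0,0,0,0.05,0,-1],[0,0,0,0,0.05,0,-1],[0,0,0,0,0.05,0,-1],[0,0,0,0,0.05,0,-1],[0,0,0,0,0,0,-1]]'; python3 -c "
from h import *
show()
for i in range(3): cams.grab_frame('top'); print(r.sense()['contact_force'])"
```

```text
clock: 4.37
eef_pos: [512.9, -199.3, 87.0]
tcp_rot: [-1.571, -0.004, -0.111]
contact_force: [-0.1, 0.3, 0.6]
opening: -0.002
t 4.3667 p [ 512.9 -199.3   87. ] rot [-1.5715 -0.004  -0.111 ] F [-0.09  0.28  0.59] open -0.002
[[0.994, 0.004, 0.111], [-0.111, -0.001, 0.994], [0.004, -1.0, -0.001]] [-3.740e-01  4.360e-01  1.918e+00  1.000e-03  7.830e-01 -2.630e-01]
[-0.49492926  0.01738832  0.9919283 ]
[-0.42232371 -0.3978313   0.01595041]
[0.56939014 0.67378312 0.3384361 ]
```

```bash
python3 -m crank '[[0,0,0,0,0.04,0,-1],[0,0,0,0,0.04,0,-1],[0,0,0,0,0.04,0,-1],[0,0,0,0,0.04,0,-1],[0,0,0,0,0.04,0,-1],[0,0,0,0,0.04,0,-1],[0,0,0,0,0.04,0,-1],[0,0,0,0,0.04,0,-1],[0,0,0,0,0.04,0,-1],[0,0,0,0,0.04,0,-1]]'; python3 -c "
from h import *
show()"
```

```text
clock: 5.35
eef_pos: [513.0, -199.3, 82.9]
tcp_rot: [-1.572, -0.004, -0.111]
contact_force: [-0.8, 1.1, 3.0]
opening: 0.001
t 5.35 p [ 513.  -199.3   82.9] rot [-1.5715 -0.0043 -0.111 ] F [-0.78  1.07  3.03] open 0.001
[[0.994, 0.004, 0.111], [-0.111, -0.001, 0.994], [0.004, -1.0, -0.001]] [-3.74e-01  4.42e-01  1.92e+00  1.00e-03  7.75e-01 -2.63e-01]
```

```bash
python3 -m crank '[[0,0,0,0,0.01,-0.1,-1],[0,0,0,0,0.01,-0.15,-1],[0,0,0,0,0.01,-0.2,-1],[0,0,0,0,0.01,-0.2,-1],[0,0,0,0,0.01,-0.2,-1],[0,0,0,0,0.01,-0.2,-1],[0,0,0,0,0.01,-0.2,-1],[0,0,0,0,0.01,-0.2,-1],[0,0,0,0,0.01,-0.2,-1],[0,0,0,0,0.01,-0.2,-1]]'; python3 -c "
from h import *
show()
im=cams.grab_frame('wrist');cv2.imwrite('pics/w2.png',im[90:300,140:360].repeat(2,0).repeat(2,1))"
```

```text
clock: 6.18
eef_pos: [511.9, -219.6, 82.8]
tcp_rot: [-1.572, -0.007, -0.111]
contact_force: [-0.5, 1.2, 3.4]
opening: 0.004
t 6.1833 p [ 511.9 -219.6   82.8] rot [-1.5716 -0.0065 -0.1112] F [-0.49  1.23  3.35] open 0.004
[[0.994, 0.006, 0.111], [-0.111, -0.002, 0.994], [0.007, -1.0, -0.001]] [-0.409  0.45   1.907  0.002  0.778 -0.299]
```

View pics/w2.png

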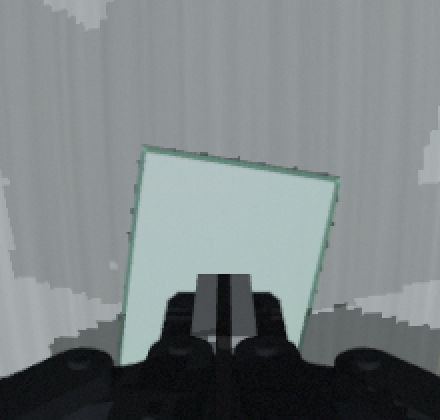

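The plate's left end corners are at (211,163.5) and (309.5,179.5) in full-frame pixels, with the fingertips pressing on the plate.

```bash
python3 -c "
from h import *
a,b=[onz('wrist',uv,72) for uv in ((211,163.5),(309.5,179.5))]
print(a,b,(a+b)/2,np.linalg.norm(a-b),np.arctan2((b-a)[1],(b-a)[0]))"
```

```text
[ 497.03950905 -175.54618342   72.        ] [ 544.6611458  -188.98132264   72.        ] [ 520.85032742 -182.26375303   72.        ] 49.48053407715749 -0.27497588803441536
```

```bash
python3 -m crank '[[0,0,0,0,0.01,-0.2,-1],[0,0,0,0.01,0.01,-0.25,-1],[0,0,0,0.01,0.01,-0.25,-1],[0,0,0,0.01,0.01,-0.25,-1],[0,0,0,0.01,0.01,-0.25,-1],[0,0,0,0,0.01,-0.25,-1],[0,0,0,0,0.01,-0.25,-1],[0,0,0,0,0.01,-0.25,-1],[0,0,0,0,0.01,-0.25,-1],[0,0,0,0,0.01,-0.25,-1]]'; python3 -c "
from h import *
show()
im=cams.grab_frame('wrist');cv2.imwrite('pics/w3.png',im[90:300,140:360].repeat(2,0).repeat(2,1))"
```

```text
clock: 7.07
eef_pos: [510.1, -246.8, 82.6]
tcp_rot: [-1.572, -0.008, -0.111]
contact_force: [-0.2, 1.0, 5.1]
opening: 0.001
t 7.0667 p [ 510.1 -246.8   82.6] rot [-1.5718 -0.0082 -0.1111] F [-0.23  1.01  5.15] open 0.001
[[0.994, 0.008, 0.111], [-0.111, -0.002, 0.994], [0.008, -1.0, -0.001]] [-0.454  0.461  1.887  0.003  0.785 -0.345]
```

View pics/w3.png

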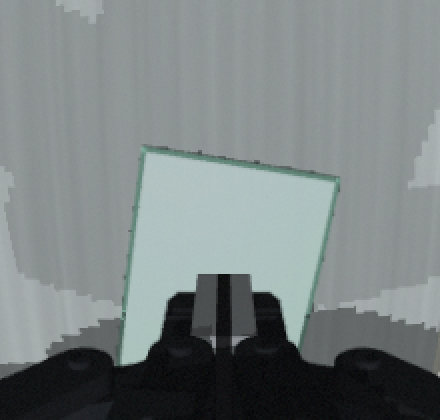

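```bash
python3 -m crank '[[0,0,0,0,-0.02,-0.15,-1],[0,0,0,0,-0.01,-0.25,-1],[0,0,0,0,0,-0.25,-1],[0,0,0,0,0,-0.25,-1],[0,0,0,0,0,-0.25,-1],[0,0,0,0,0,-0.25,-1],[0,0,0,0,0,-0.25,-1],[0,0,0,0,0,-0.25,-1],[0,0,0,0,0,-0.2,-1],[0,0,0,0,0,-0.1,-1]]'; python3 -c "
from h import *
show()
im=cams.grab_frame('wrist');cv2.imwrite('pics/w4.png',im[90:300,140:360].repeat(2,0).repeat(2,1))
im=cams.grab_frame('top');cv2.imwrite('pics/t4.png',im);crop(im,265,180,355,280,6,'pics/t4c.png')"
```

```text
clock: 7.95
eef_pos: [507.2, -272.0, 82.8]
tcp_rot: [-1.572, -0.008, -0.111]
contact_force: [-0.1, 1.3, 3.2]
opening: 0.001
t 7.95 p [ 507.2 -272.    82.8] rot [-1.5721 -0.0081 -0.1114] F [-0.09  1.34  3.23] open 0.001
[[0.994, 0.008, 0.111], [-0.111, -0.002, 0.994], [0.008, -1.0, -0.001]] [-0.496  0.472  1.867  0.002  0.794 -0.386]
```

View pics/w4.png

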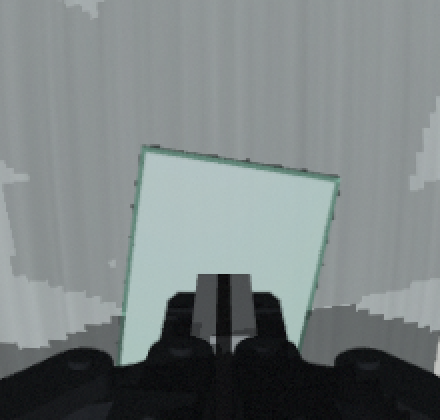

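View pics/t4c.png

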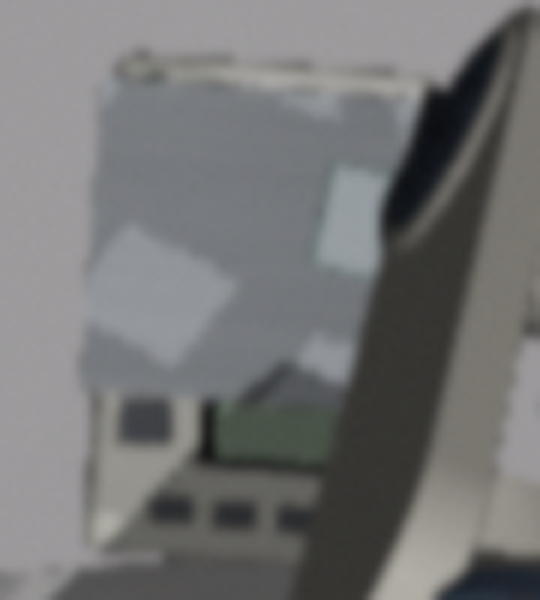

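The plate followed the fingers without turning. The views put the overhang at 44 to 49 mm. Now I'll lift straight off.

```bash
python3 -m crank '[[0,0,0,0,-0.05,0,-1],[0,0,0,0,-0.1,0,-1],[0,0,0,0,-0.2,0,-1],[0,0,0,0,-0.5,0,-1],[0,0,0,0,-1,0,-1],[0,0,0,0,-2,0,-1],[0,0,0,0,-2.5,0,-1],[0,0,0,0,-2.5,0,-1],[0,0,0,0,-2.5,0,0],[0,0,0,0,-2,0,1]]'
python3 -m crank '[[0,0,0,0,0,-1.5,1],[0,0,0,0,0,-2,1],[0,0,0,0,0,-2,1],[0,0,0,0,0,-2,1],[0,0,0,0,0,-1.5,1],[0,0,0,0,0,-1,1],[0,0,0,0,0,0,1],[0,0,0,0,0,0,1],[0,0,0,0,0,0,1],[0,0,0,0,0,0,1]]'; python3 -c "
from h import *
show()
im=cams.grab_frame('wrist');cv2.imwrite('pics/w5.png',im)
im=cams.grab_frame('side');cv2.imwrite('pics/s5.png',im);crop(im,180,190,290,270,7,'pics/s5c.png')"
```

```text
clock: 8.88
eef_pos: [501.9, -269.1, 219.2]
tcp_rot: [-1.568, 0.004, -0.111]
contact_force: [-0.1, -0.4, 0.7]
opening: 0.274
clock: 9.72
eef_pos: [491.4, -374.4, 227.4]
tcp_rot: [-1.571, -0.005, -0.109]
contact_force: [-0.2, -0.0, -0.1]
opening: 1.002
t 9.7167 p [ 491.4 -374.4  227.4] rot [-1.5713 -0.0045 -0.1088] F [-0.16 -0.03 -0.15] open 1.002
[[0.994, 0.004, 0.109], [-0.109, -0.001, 0.994], [0.005, -1.0, -0.001]] [-0.655  0.354  1.667  0.002  1.116 -0.547]
```

View pics/w5.png

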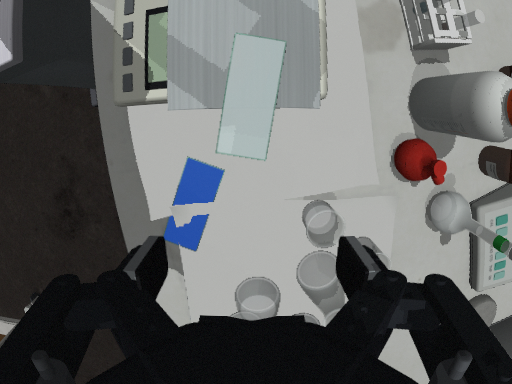

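View pics/s5c.png

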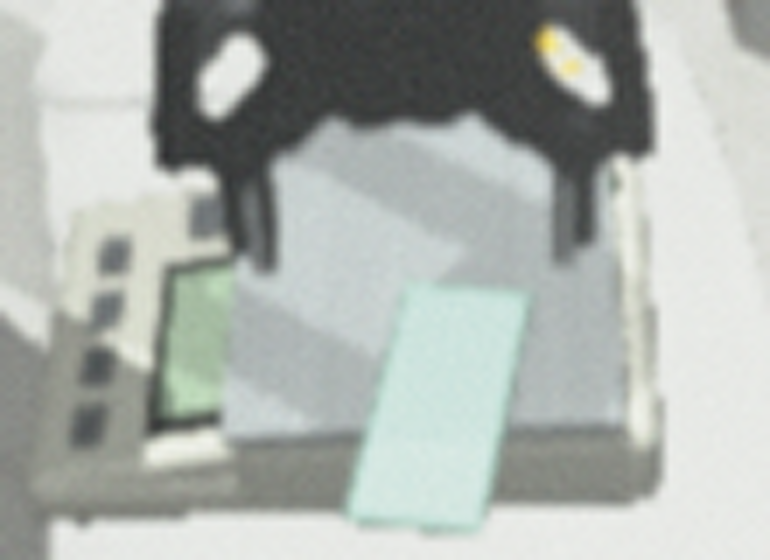

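The plate overhangs cleanly in both views. In the wrist picture its corners are at (236,33), (286,42), (265,160) and (216,152). The pan's right edge crosses from (168,108) to (321,107).

```bash
python3 -c "
from h import *
c=np.array([onz('wrist',uv,72) for uv in ((286,42),(265,160),(216,152),(236,33))])
print(c.round(1).tolist()); cen=c.mean(0);re=(c[1]+c[2])/2;le=(c[0]+c[3])/2;print('cen',cen,'right',re,'len',np.linalg.norm(re-le),'yaw',np.arctan2(-(le-re)[0],(le-re)[1]))
a=onz('wrist',(168,108),70);b=onz('wrist',(321,107),70);print(a,b,np.linalg.norm(a-b));d=(b-a)/np.linalg.norm(b-a);n=np.array([-d[1],d[0]]);print('overhang',-(re-a)[:2]@n,'panyaw',np.arctan2(d[1],d[0]))
P=np.array([onz('side',(180+(x+.5)/7-.5,190+(y+.5)/7-.5),72) for x,y in [(530,290),(483,530),(348,517),(405,285)]]);print(P.round(1).tolist(),P.mean(0))
"
```

```text
[[539.9, -242.0, 72.0], [507.7, -355.7, 72.0], [460.9, -342.4, 72.0], [493.3, -228.2, 72.0]]
cen [ 500.45110993 -292.08421376   72.        ] right [ 484.28594073 -349.03965722   72.        ] len 118.41005421676864 yaw -0.2765486857711381
[ 418.50927569 -292.78807302   70.        ] [ 567.91210025 -308.68524841   70.        ] 150.24621183788557
overhang 48.97615916383214 panyaw -0.10600591994529071
[[539.1, -241.9, 72.0], [508.5, -357.1, 72.0], [461.8, -344.5, 72.0], [491.4, -232.1, 72.0]] [ 500.20055379 -293.89043865   72.        ]
```

```bash
python3 -m crank '[[0,4.75,0,0,0,0,1],[0,4.75,0,0,0,0,1],[0,0,0,-0.45,1,1.3,1],[0,0,0,-0.45,1.5,1.3,1],[0,0,0,-0.45,1.5,1.3,1],[0,0,0,0,1.5,0,1],[0,0,0,0,1.5,0,1],[0,0,0,0,1.5,0,1],[0,0,0,0,0,0,1],[0,0,0,0,0,0,1]]'; python3 -c "
from h import *
show()
s=r.sense()
M=R.from_euler('xyz',s['tcp_rot']).as_matrix()
print('tool delta',M.T@(np.array([488.9,-333.6,58])-s['eef_pos']), 'dyaw deg',np.degrees(-0.275-s['tcp_rot'][2]))
im=cams.grab_frame('wrist');cv2.imwrite('pics/w6.png',im)"
```

```text
clock: 10.65
eef_pos: [492.1, -325.9, 141.3]
tcp_rot: [-1.571, -0.008, -0.276]
contact_force: [0.1, 0.5, 0.5]
opening: 0.999
t 10.65 p [ 492.1 -325.9  141.3] rot [-1.571  -0.0077 -0.2757] F [0.1  0.51 0.5 ] open 0.999
[[0.962, 0.007, 0.272], [-0.272, -0.002, 0.962], [0.008, -1.0, -0.0]] [-0.589  0.41   1.801  0.003  0.923 -0.315]
tool delta [-1.64207741 83.32570603 -8.28740321] dyaw deg 0.03850532299157026
```

View pics/w6.png

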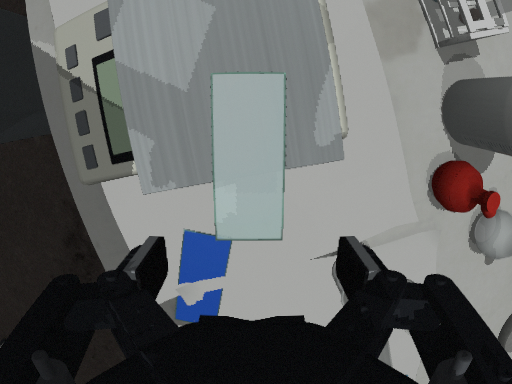

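```bash
python3 -m crank '[[0,0,0.4,-0.15,0.5,-0.4,1],[0,0,0,0,1,-0.4,1],[0,0,0,0,1.2,0,1],[0,0,0,0,1.2,0,1],[0,0,0,0,1.2,0,1],[0,0,0,0,1.2,0,1],[0,0,0,0,1,0,1],[0,0,0,0,0.4,0,1],[0,0,0,0,0,0,1],[0,0,0,0,0,0,1]]'; python3 -c "
from h import *
show()
im=cams.grab_frame('wrist');cv2.imwrite('pics/w7.png',im)"
```

```text
clock: 11.53
eef_pos: [488.9, -335.6, 58.2]
tcp_rot: [-1.572, -0.003, -0.277]
contact_force: [-0.3, -0.4, 0.1]
opening: 1.001
t 11.5333 p [ 488.9 -335.6   58.2] rot [-1.5719 -0.0028 -0.2771] F [-0.32 -0.37  0.12] open 1.001
[[0.962, 0.002, 0.274], [-0.274, -0.002, 0.962], [0.003, -1.0, -0.001]] [-0.604  0.531  1.835 -0.     0.772 -0.327]
```

View pics/w7.png

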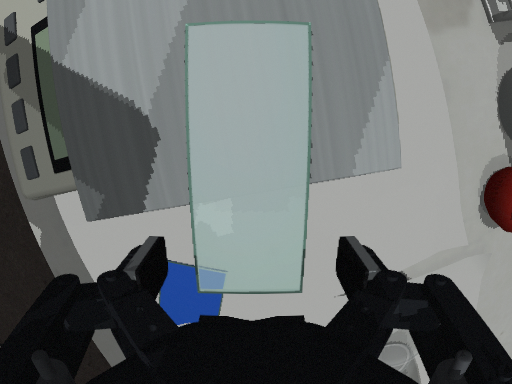

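The plate sits centred between the open fingers, with columns 200–302 at its near end and pads at 165 and 337. Closing now.

```bash
python3 -m crank '[[0,0,0,0,0,0,0.8],[0,0,0,0,0,0,0.7],[0,0,0,0,0,0,0.65],[0,0,0,0,0,0,0.6],[0,0,0,0,0,0,0.5],[0,0,0,0,0,0,0.3],[0,0,0,0,0,0,0],[0,0,0,0,0,0,-1],[0,0,0,0,0,0,-1],[0,0,0,0,0,0,-1]]' 45; python3 -c "
from h import *
show()
im=cams.grab_frame('wrist');cv2.imwrite('pics/w8.png',im)"
```

```text
clock: 12.42
eef_pos: [490.7, -336.6, 61.6]
tcp_rot: [-1.574, -0.008, -0.277]
contact_force: [0.3, -0.2, -0.3]
opening: 0.563
t 12.4167 p [ 490.7 -336.6   61.6] rot [-1.5736 -0.008  -0.2769] F [ 0.34 -0.25 -0.29] open 0.563
[[0.962, 0.007, 0.273], [-0.273, -0.005, 0.962], [0.008, -1.0, -0.003]] [-0.604  0.526  1.833 -0.     0.774 -0.327]
```

View pics/w8.png

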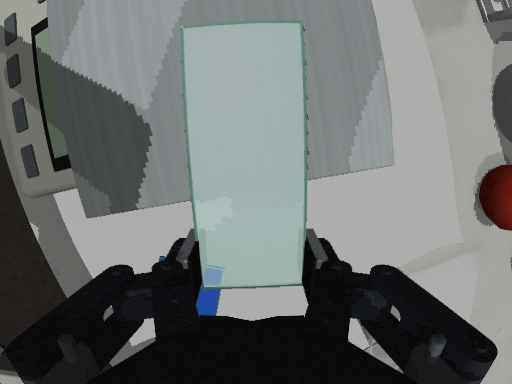

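It has gripped, with opening 0.56 (about 48 mm). Lifting.

```bash
python3 -m crank '[[0,0,0,0,-0.1,0,-1],[0,0,0,0,-0.2,0,-1],[0,0,0,0,-0.4,0,-1],[0,0,0,0,-0.8,0,-1],[0,0,0,0,-1,0,-1],[0,0,0,0,-1.2,0,-1],[0,0,0,0,-1.2,0,-1],[0,0,0,0,-0.8,0,-1],[0,0,0,0,-0.3,0,-1],[0,0,0,0,0,0,-1]]'; python3 -c "
from h import *
show()
im=cams.grab_frame('wrist');cv2.imwrite('pics/w9.png',im)
im=cams.grab_frame('side');crop(im,180,190,290,270,7,'pics/s9c.png')"
```

```text
clock: 13.3
eef_pos: [490.7, -336.7, 129.5]
tcp_rot: [-1.574, -0.01, -0.277]
contact_force: [-0.4, 0.5, 0.1]
opening: 0.563
t 13.3 p [ 490.7 -336.7  129.5] rot [-1.5743 -0.0098 -0.2769] F [-0.4   0.45  0.13] open 0.563
[[0.962, 0.009, 0.273], [-0.273, -0.006, 0.962], [0.01, -1.0, -0.004]] [-0.604  0.43   1.8   -0.     0.901 -0.327]
```

View pics/w9.png

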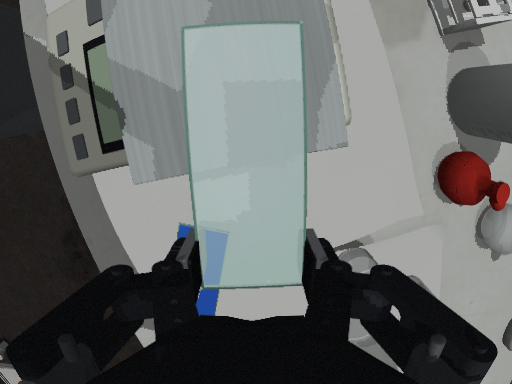

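View pics/s9c.png

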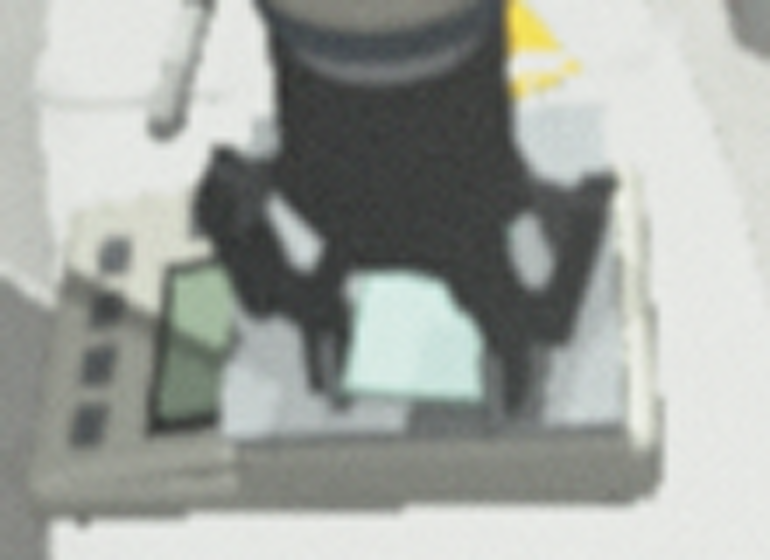

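The plate is lifted cleanly. Its corners in the wrist picture are at (182,28), (303,21), (303,286) and (202,288). I'll get its pose in the tool frame from those corners.

```bash
cat > pp.py <<'E'
from h import *
import sys
def platepose(uv):  # uv order: far-left, far-right, near-right, near-left in wrist image; returns pose in tool frame
    ci=cams.camera_info("wrist");K=ci["intrinsics"];n=[]
    for u,v in uv:
        a=(u-K[0,2])/K[0,0];b=(v-K[1,2])/K[0,0];th=np.hypot(a,b);n.append([a*np.tan(th)/th,b*np.tan(th)/th])
    obj=np.array([[-25,60,0],[25,60,0],[25,-60,0],[-25,-60,0]],float)
    ok,rv,tv,err=cv2.solvePnPGeneric(obj,np.array(n),np.eye(3),None,flags=cv2.SOLVEPNP_IPPE)
    F=np.diag([1,-1,-1.]);H=ci["hand_eye"]
    for q,t,e in zip(rv,tv,err):
        Mx=H[:3,:3]@F@cv2.Rodrigues(q)[0];p=H[:3,:3]@F@t[:,0]+H[:3,3]
        print("err",e,"centre tool",p.round(1),"plate axes in tool (cols)",Mx.round(3).tolist())
        print("  far end",(p+Mx[:,1]*60).round(1),"near end",(p-Mx[:,1]*60).round(1))
if __name__=="__main__":
    platepose([(182,28),(303,21),(303,286),(202,288)])
    im=cv2.imread("pics/w9.png");crop(im,160,0,330,60,4.5,"pics/w9a.png");crop(im,160,220,330,310,4.5,"pics/w9b.png")
E
python3 pp.py
```

```text
err [0.0041598] centre tool [-1.6 -9.5 46.3] plate axes in tool (cols) [[0.999, -0.036, 0.009], [0.01, 0.033, -0.999], [0.036, 0.999, 0.034]]
  far end [ -3.8  -7.5 106.2] near end [  0.6 -11.5 -13.7]
err [0.02406583] centre tool [-1.8 -9.9 54.8] plate axes in tool (cols) [[0.999, -0.04, 0.019], [0.031, 0.323, -0.946], [0.032, 0.946, 0.324]]
  far end [ -4.2   9.5 111.6] near end [  0.6 -29.3  -1.9]
```

View pics/w9a.png

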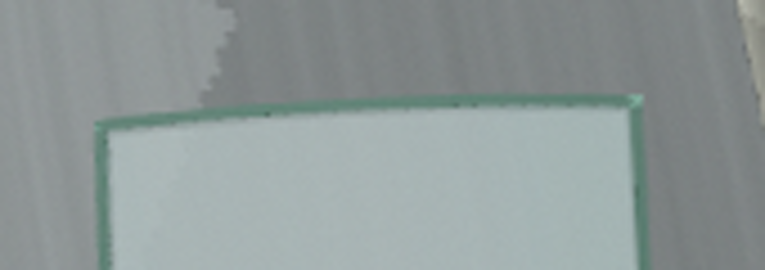

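View pics/w9b.png

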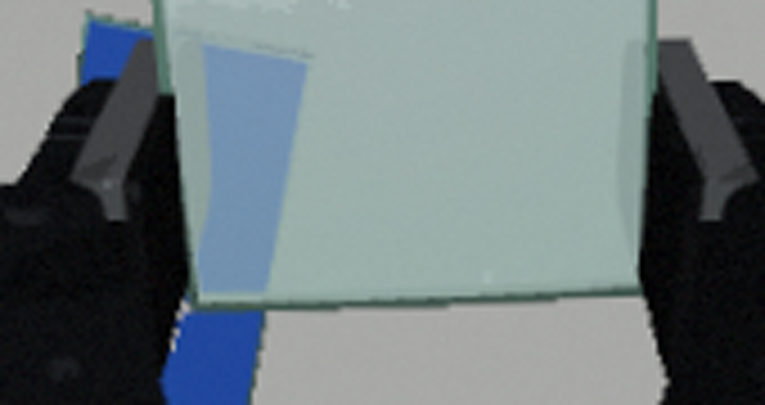

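```bash
python3 - <<'E'
from pp import *
im=cv2.imread("pics/w7.png");crop(im,170,0,330,60,4.5,"pics/w7a.png");crop(im,170,230,330,310,4.5,"pics/w7b.png")
platepose([(188,24),(311,24),(302,292),(200,292)])
platepose([(181.1,27.1),(302.9,21.1),(302.2,284.7),(202.9,287.8)])
E
python3 -m crank '[[0,-6.5,0,0,0,0,-1],[0,-6.5,0,0,0,0,-1],[0,-6.5,0,0,0,0,-1],[0,0,0,0.2,-0.5,1,-1],[0,0,0,0.4,-0.5,2,-1],[0,0,0,0.6,-0.5,3,-1],[0,0,0,0.6,-0.5,3,-1],[0,0,0,0.6,-0.5,3,-1],[0,0,0,0.6,-0.5,3,-1],[0,0,0,0.6,0,3,-1]]'; python3 -c "
from h import *
show()"
```

```text
err [0.00785614] centre tool [ -0.8 -11.9  46.8] plate axes in tool (cols) [[0.998, -0.006, -0.058], [-0.057, 0.083, -0.995], [0.01, 0.997, 0.082]]
  far end [ -1.1  -6.9 106.6] near end [ -0.5 -16.9 -13. ]
err [0.02253797] centre tool [ -0.2 -12.2  53.3] plate axes in tool (cols) [[0.998, -0.006, 0.066], [0.065, 0.296, -0.953], [-0.013, 0.955, 0.296]]
  far end [ -0.6   5.6 110.6] near end [  0.2 -29.9  -4. ]
err [0.00643394] centre tool [-1.8 -8.9 47.2] plate axes in tool (cols) [[0.999, -0.039, 0.006], [0.008, 0.057, -0.998], [0.038, 0.998, 0.058]]
  far end [ -4.1  -5.5 107. ] near end [  0.6 -12.3 -12.7]
err [0.02419182] centre tool [-1.9 -9.5 54.6] plate axes in tool (cols) [[0.999, -0.042, 0.022], [0.034, 0.306, -0.951], [0.033, 0.951, 0.307]]
  far end [ -4.4   8.9 111.7] near end [  0.6 -27.8  -2.5]
clock: 14.23
eef_pos: [510.9, -147.7, 154.7]
tcp_rot: [-1.572, 0.0, 0.044]
contact_force: [1.1, 0.1, 0.3]
opening: 0.56
t 14.2333 p [ 510.9 -147.7  154.7] rot [-1.5722e+00  1.0000e-04  4.4100e-02] F [1.11 0.11 0.29] open 0.56
[[0.999, -0.0, -0.044], [0.044, -0.001, 0.999], [-0.0, -1.0, -0.001]] [-0.283  0.314  1.912 -0.002  0.915 -0.327]
```

View pics/w7a.png

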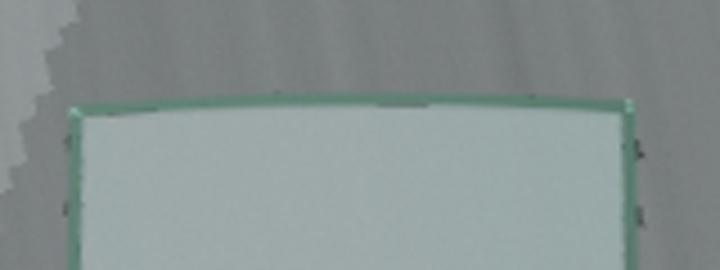

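View pics/w7b.png

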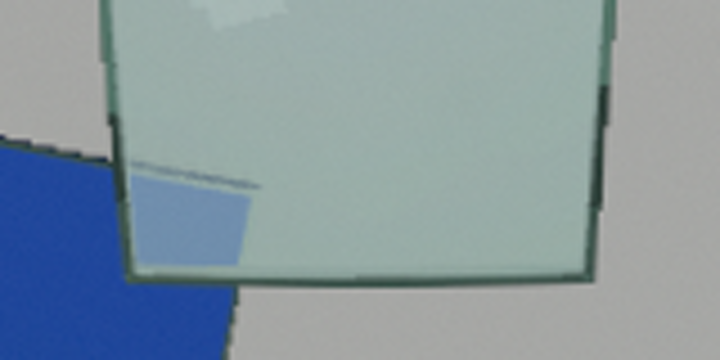

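```bash
python3 - <<'E'
from pp import *
platepose([(185.6,24),(310.4,22.4),(301.8,292.9),(198.7,292.7)])
# rays: intersect corners with flat plane at expected heights for w7 and w9
ci=cams.camera_info("wrist");H=ci["hand_eye"];K=ci["intrinsics"]
def toolray(uv):
    a=(uv[0]-K[0,2])/K[0,0];b=(uv[1]-K[1,2])/K[0,0];th=np.hypot(a,b);k=np.sin(th)/th
    return H[:3,3],H[:3,:3]@np.array([a*k,-b*k,-np.cos(th)])
def at(uv,y):
    o,d=toolray(uv);return o+d*(y-o[1])/d[1]
for nm,c in (("w7",[(185.6,24),(310.4,22.4),(301.8,292.9),(198.7,292.7)]),("w9",[(181.1,27.1),(302.9,21.1),(302.2,284.7),(202.9,287.8)])):
  for y in (-14,-10.5):
    P=[at(u,y) for u in c];print(nm,y,"farw",np.linalg.norm(P[0]-P[1]).round(2),"nearw",np.linalg.norm(P[2]-P[3]).round(2),"len",np.linalg.norm((P[0]+P[1]-P[2]-P[3])/2).round(2),((P[0]+P[1])/2).round(1),((P[2]+P[3])/2).round(1))
E
```

```text
err [0.00376038] centre tool [ -1.  -13.3  45.8] plate axes in tool (cols) [[1.0, -0.008, -0.022], [-0.021, 0.043, -0.999], [0.008, 0.999, 0.043]]
  far end [ -1.5 -10.8 105.8] near end [ -0.6 -15.9 -14.1]
err [0.02635992] centre tool [ -0.8 -13.8  54.8] plate axes in tool (cols) [[0.999, -0.01, 0.038], [0.039, 0.336, -0.941], [-0.003, 0.942, 0.336]]
  far end [ -1.4   6.4 111.4] near end [ -0.2 -33.9  -1.7]
w7 -14 farw 49.82 nearw 49.52 len 120.15 [ -1.3 -14.  104.7] [ -0.5 -14.  -15.4]
w7 -10.5 farw 51.3 nearw 50.99 len 123.71 [ -1.4 -10.5 105.8] [ -0.5 -10.5 -17.9]
w9 -14 farw 48.65 nearw 47.08 len 115.9 [ -3.8 -14.  104.3] [  0.6 -14.  -11.5]
w9 -10.5 farw 50.09 nearw 48.48 len 119.34 [ -3.9 -10.5 105.4] [  0.6 -10.5 -13.9]
```

```bash
python3 -m crank '[[-0.5,-0.7,0,0.5,0,2,-1],[-0.5,-0.7,0,0.6,0,3,-1],[-0.5,0,0,0.6,0,3,-1],[0,0,0,0.6,0,3,-1],[0,0,0,0.6,0,3,-1],[0,0,0,0.6,0,3,-1],[0,0,0,0.6,0,3,-1],[0,0,0,0.4,0,2,-1],[0,0,0,0,0,0.5,-1],[0,0,0,0,0,0,-1]]'; python3 -c "
from h import *
show()
im=cams.grab_frame('wrist');cv2.imwrite('pics/w10.png',im)
im=cams.grab_frame('side');crop(im,200,100,300,200,5.5,'pics/s10c.png')"
```

```text
clock: 15.07
eef_pos: [539.7, 102.0, 149.1]
tcp_rot: [-1.597, 0.004, 0.031]
contact_force: [-0.7, 0.3, -0.8]
opening: 0.562
t 15.0667 p [539.7 102.  149.1] rot [-1.5973  0.0036  0.0313] F [-0.72  0.32 -0.85] open 0.562
[[1.0, -0.003, -0.031], [0.031, -0.027, 0.999], [-0.004, -1.0, -0.026]] [ 0.199  0.35   1.874 -0.032  0.926  0.187]
```

View pics/w10.png

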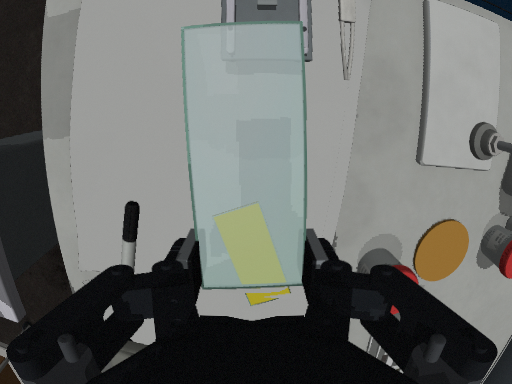

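View pics/s10c.png

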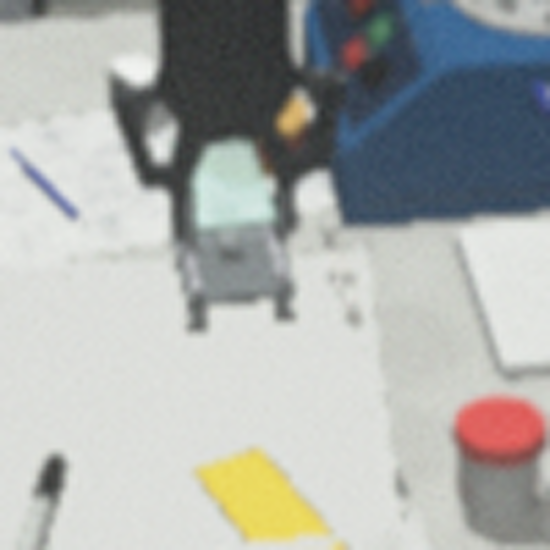

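Through the glass I can see the holder's open end at rows 53–60, columns 222–312, with the tweezers at (347,40). I'll move forward over the holder and look down through the glass.

```bash
python3 -m crank '[[0,-0.6,0,0.1,0,1,-1],[0,-0.6,0,0.1,0,1.5,-1],[0,-0.6,0,0.1,0,1.5,-1],[0,0,0,0,0,1.5,-1],[0,0,0,0,0,1.5,-1],[0,0,0,0,0,0.8,-1],[0,0,0,0,0,0.4,-1],[0,0,0,0,0,0,-1],[0,0,0,0,0,0,-1],[0,0,0,0,0,0,-1]]'; python3 -c "
from h import *
show()
im=cams.grab_frame('wrist');cv2.imwrite('pics/w11.png',im);crop(im,170,0,340,110,4.5,'pics/w11a.png');crop(im,170,80,340,210,4.5,'pics/w11b.png')"
```

```text
clock: 16.0
eef_pos: [538.2, 186.3, 146.7]
tcp_rot: [-1.598, 0.005, 0.059]
contact_force: [0.1, 0.7, -0.2]
opening: 0.56
t 16.0 p [538.2 186.3 146.7] rot [-1.5979  0.0052  0.0585] F [ 0.13  0.74 -0.17] open 0.56
[[0.998, -0.004, -0.059], [0.058, -0.027, 0.998], [-0.005, -1.0, -0.027]] [ 0.345  0.383  1.828 -0.03   0.942  0.304]
```

View pics/w11.png

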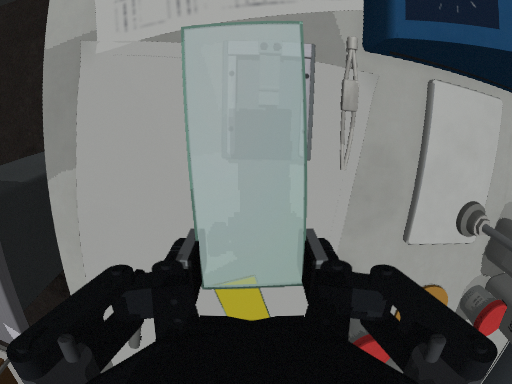

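View pics/w11a.png

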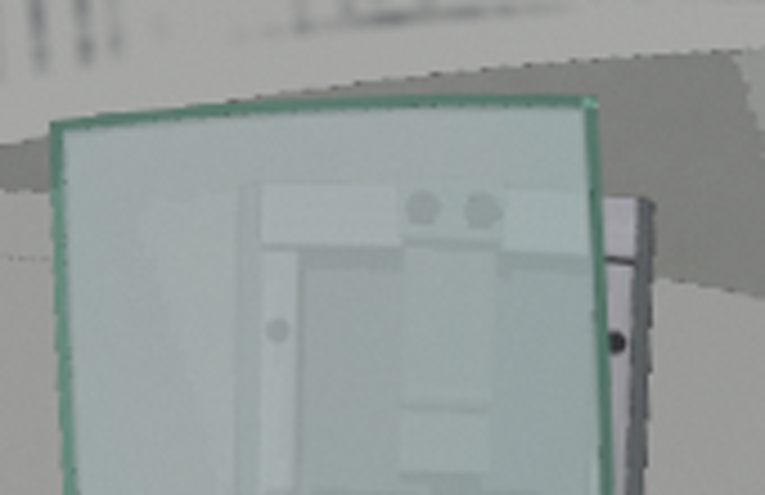

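View pics/w11b.png

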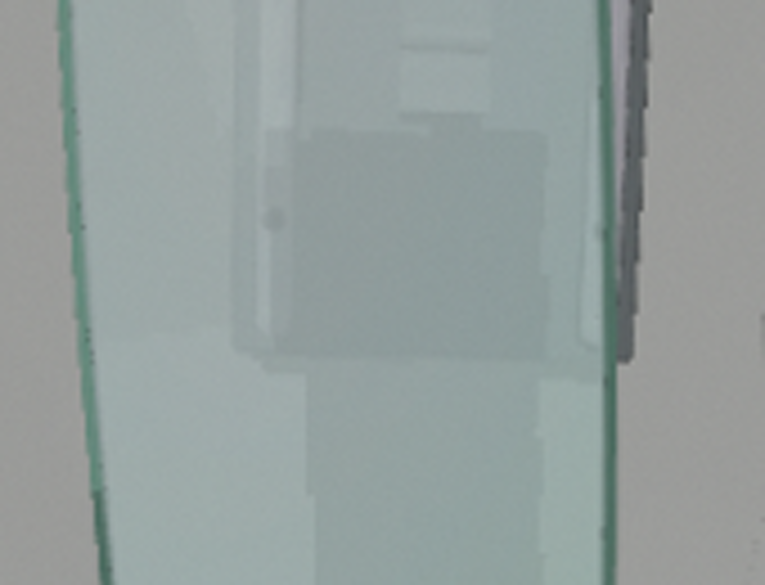

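In full-frame pixels the bed's near corners are at (221.6,158) and (310.5,160.2). The stop's top front edge runs from (228.2,54.5) to (311,58), and the clip lies in columns 259–280.

```bash
python3 - <<'E'
from h import *
A=lambda x,y:(170+(x+.5)/4.5-.5,(y+.5)/4.5-.5)
B=lambda x,y:(170+(x+.5)/4.5-.5,80+(y+.5)/4.5-.5)
g=lambda uv,z:onz("wrist",uv,z).round(1)
nl=g(B(233,352),30);nr=g(B(633,362),30);print("near corners",nl,nr,np.linalg.norm(nl-nr),"yaw",np.arctan2(*(nr-nl)[[1,0]]))
sl=g(A(262,246),39);sr=g(A(637,263),39);print("stop edge",sl,sr,np.linalg.norm(sl-sr),np.arctan2(*(sr-sl)[[1,0]]))
print("bed left edge upper",g(A(238,490),30),g(A(238,240),30),"right",g(A(643,490),30))
for n,p,z in [("clip root L",A(405,255),39),("clip root R",A(496,255),39),("clip tip L",A(401,470),36),("clip tip R",A(491,475),36),("railL in far",A(298,260),36),("railL in near",B(290,250),36),("railR in",B(583,330),36),("railL end",B(272,340),36)]: print(n,g(p,z))
E
```

```text
near corners [510.9 210.2  30. ] [586.5 213.   30. ] 75.65183408219528 yaw 0.037020115873930164
stop edge [512.8 295.9  39. ] [578.6 297.8  39. ] 65.82742589529086 0.02886735864073831
bed left edge upper [510.  251.8  30. ] [507.5 298.4  30. ] right [584.3 256.9  30. ]
clip root L [537.8 295.5  39. ]
clip root R [553.6 296.8  39. ]
clip tip L [539.4 257.   36. ]
clip tip R [555.5 257.2  36. ]
railL in far [519.  294.1  36. ]
railL in near [521.  230.6  36. ]
railR in [575.3 219.4  36. ]
railL end [518.5 213.9  36. ]
```

The holder measurements agree: seat at (547.7,237.3), yaw 0.037, bed width 75.7 against 76 expected, and the clip tip and stop as predicted. The plate sits 0.038 rad yawed in the grip, so the tool's yaw should be about 0. I'll back off to just ahead of the clip lip and lower to above the rails.

```bash
python3 -m crank '[[0,1.1,0,0.3,0,-1,-1],[0,1.1,0,0.4,0,-1.2,-1],[0,1.1,0,0.4,0,-1.2,-1],[0,0,0,0.2,1.5,-0.8,-1],[0,0,0,0,2,0,-1],[0,0,0,0,2.2,0,-1],[0,0,0,0,2,0,-1],[0,0,0,0,1.5,0,-1],[0,0,0,0,0.6,0,-1],[0,0,0,0,0,0,-1]]'; python3 -c "
from h import *
show()
im=cams.grab_frame('wrist');cv2.imwrite('pics/w12.png',im);crop(im,150,0,350,130,4,'pics/w12a.png')"
```

```text
clock: 16.88
eef_pos: [558.8, 125.9, 48.7]
tcp_rot: [-1.599, -0.003, -0.022]
contact_force: [-0.4, -0.4, -0.4]
opening: 0.566
t 16.8833 p [558.8 125.9  48.7] rot [-1.5988 -0.0029 -0.0223] F [-0.41 -0.41 -0.4 ] open 0.566
[[1.0, 0.002, 0.022], [-0.022, -0.028, 0.999], [0.003, -1.0, -0.028]] [ 0.235  0.526  1.878 -0.041  0.742  0.288]
```

View pics/w12.png

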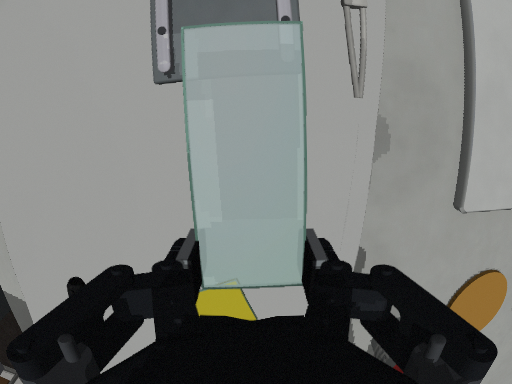

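View pics/w12a.png

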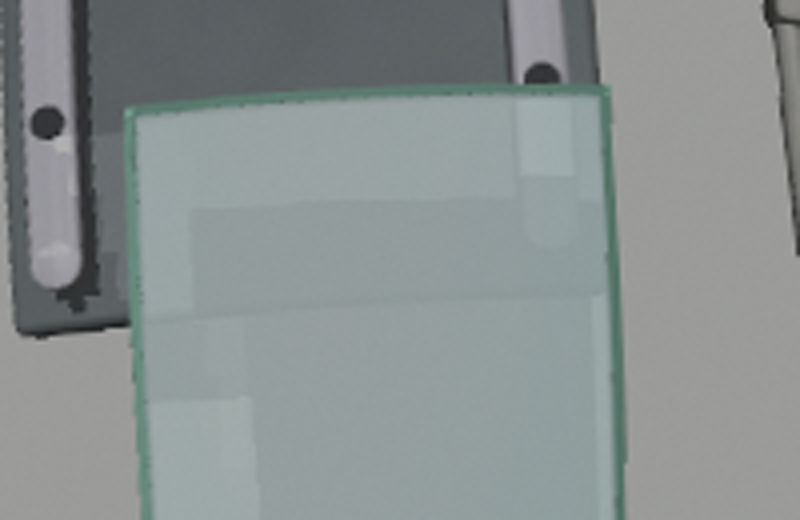

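The tool overshot in x and yaw. The rails (left at column 163, right at column 284) sit left of the plate. I'll measure.

```bash
cat > m2.py <<'E'
from h import *
A=lambda x,y:(150+(x+.5)/4-.5,(y+.5)/4-.5)
g=lambda uv,z:onz("wrist",uv,z).round(1)
ll,rr=g(A(20,333),30),g(A(600,295),30)
print("bed corners",ll,rr,np.linalg.norm(rr-ll),np.arctan2(*(rr-ll)[[1,0]]))
print("rail L inner",g(A(77,60),36),g(A(80,240),36)," R inner",g(A(508,20),36),g(A(524,220),36))
print("rail L tip",g(A(55,290),36),"rail R tip",g(A(550,250),36))
s=r.sense()
for zz in (9.5,10.5,11.5): # top far edge height above TCP
    a,b=g(A(125,108),s["eef_pos"][2]-105*0.028+zz),g(A(608,87),s["eef_pos"][2]-105*0.028+zz)
    print("plate far",a,b,np.linalg.norm(b-a),np.arctan2(*(b-a)[[1,0]]),(a+b)/2)
E
python3 m2.py
```

```text
bed corners [511.7 210.5  30. ] [585.  212.3  30. ] 73.3220976241133 0.024551682324723014
rail L inner [521.5 244.4  36. ] [521.7 220.9  36. ]  R inner [573.8 246.6  36. ] [575.  220.8  36. ]
rail L tip [518.3 214.9  36. ] rail R tip [578.1 217.1  36. ]
plate far [532.1 231.7  55.9] [582.1 232.3  55.9] 50.00359987040933 0.011999424049761736 [557.1 232.   55.9]
plate far [532.3 231.4  56.9] [581.9 232.1  56.9] 49.6049392701977 0.014111966363124308 [557.1  231.75  56.9 ]
plate far [532.5 231.1  57.9] [581.8 231.8  57.9] 49.30496932358843 0.014197828892914675 [557.15 231.45  57.9 ]
```

```bash
python3 -m crank '[[0,-0.6,0,-0.3,0,0.3,-1],[0,-0.5,0,-0.25,0,0.5,-1],[0,0,0,-0.1,0.2,0.4,-1],[0,0,0,0,0.2,0.2,-1],[0,0,0,0,0.2,0.1,-1],[0,0,0,0,0.1,0,-1],[0,0,0,0,0,0,-1],[0,0,0,0,0,0,-1],[0,0,0,0,0,0,-1],[0,0,0,0,0,0,-1]]'; python3 -c "
from h import *
show()
im=cams.grab_frame('wrist');cv2.imwrite('pics/w13.png',im);crop(im,150,0,350,130,4,'pics/w13a.png')"
```

```text
clock: 17.77
eef_pos: [555.0, 143.3, 45.9]
tcp_rot: [-1.597, -0.01, -0.001]
contact_force: [-0.3, 0.3, -0.8]
opening: 0.56
t 17.7667 p [555.  143.3  45.9] rot [-1.597e+00 -9.800e-03 -9.000e-04] F [-0.28  0.33 -0.8 ] open 0.56
[[1.0, 0.01, 0.001], [-0.001, -0.026, 1.0], [0.01, -1.0, -0.026]] [ 0.266  0.528  1.883 -0.042  0.728  0.298]
```

View pics/w13a.png

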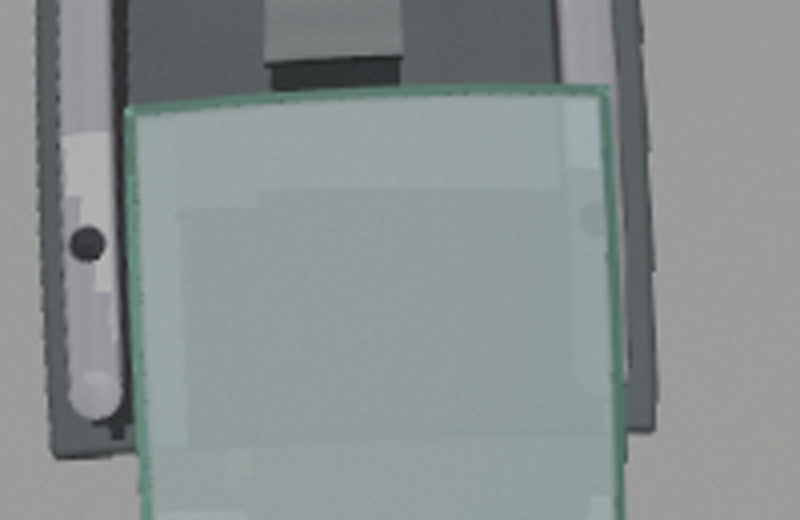

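```bash
python3 - <<'E'
from h import *
A=lambda x,y:(150+(x+.5)/4-.5,(y+.5)/4-.5)
g=lambda uv,z:onz("wrist",uv,z).round(1)
print("bed",g(A(55,458),30),g(A(655,432),30))
print("railL",g(A(113,60),36),g(A(122,380),36),"railR",g(A(556,60),36))
print("rail tip L",g(A(97,418),36),"clip tip",g(A(266,60),36),g(A(401,53),36))
s=r.sense()
a,b=g(A(127,110),s["eef_pos"][2]+7),g(A(607,87),s["eef_pos"][2]+8)
print("far",a,b,np.linalg.norm(b-a),(a+b)/2,"yaw",np.arctan2(*(b-a)[[1,0]]))
E
```

```text
bed [511.4 210.3  30. ] [585.9 212.9  30. ]
railL [520.5 259.2  36. ] [521.8 219.4  36. ] railR [572.7 258.   36. ]
rail tip L [518.6 215.   36. ] clip tip [538.9 257.9  36. ] [554.6 258.5  36. ]
far [526.2 247.9  52.9] [575.6 249.7  53.9] 49.44289635529049 [550.9 248.8  53.4] yaw 0.036421134214506524
```

```bash
python3 -m crank '[[0,0,0.5,-0.2,0.2,0,-1],[0,0,0,-0.15,0.3,0,-1],[0,0,0,0,0.3,0,-1],[0,0,0,0,0.2,0,-1],[0,0,0,0,0.1,0,-1],[0,0,0,0,0,0,-1],[0,0,0,0,0,0,-1],[0,0,0,0,0,0,-1],[0,0,0,0,0,0,-1],[0,0,0,0,0,0,-1]]'; python3 -c "
from h import *
show()
im=cams.grab_frame('wrist');cv2.imwrite('pics/w14.png',im);crop(im,150,0,350,130,4,'pics/w14a.png')"
```

```text
clock: 18.65
eef_pos: [551.0, 142.5, 33.3]
tcp_rot: [-1.597, 0.001, -0.002]
contact_force: [0.5, -0.3, -0.5]
opening: 0.564
t 18.65 p [551.  142.5  33.3] rot [-1.5972e+00  6.0000e-04 -1.9000e-03] F [ 0.5  -0.29 -0.5 ] open 0.564
[[1.0, -0.001, 0.002], [-0.002, -0.026, 1.0], [-0.001, -1.0, -0.026]] [ 0.265  0.547  1.889 -0.039  0.714  0.296]
```

View pics/w14a.png

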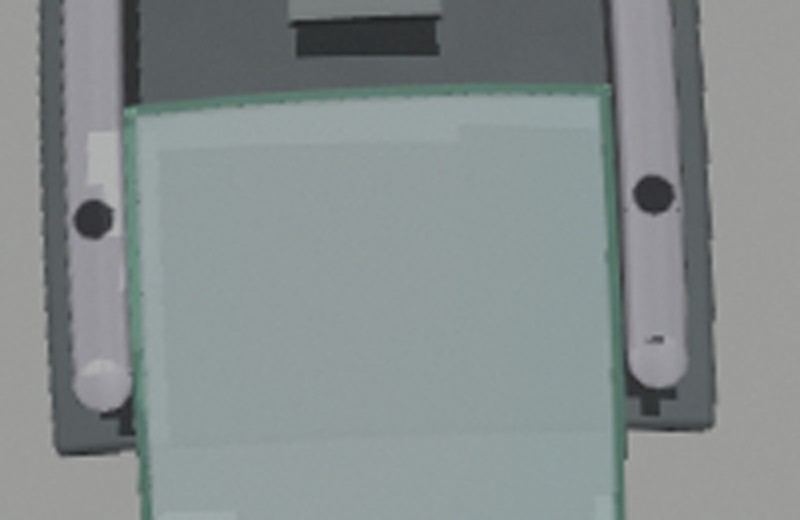

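The plate is centred and parallel between the rails, with gaps of 3–5 crop pixels on each side. Lowering gently to the bed.

```bash
python3 -m crank '[[0,0,0,0,0.1,0,-1],[0,0,0,0,0.1,0,-1],[0,0,0,0,0.1,0,-1],[0,0,0,0,0.05,0,-1],[0,0,0,0,0.05,0,-1],[0,0,0,0,0.03,0,-1],[0,0,0,0,0.03,0,-1],[0,0,0,0,0.02,0,-1],[0,0,0,0,0,0,-1],[0,0,0,0,0,0,-1]]'; python3 -c "
from h import *
show()
im=cams.grab_frame('wrist');cv2.imwrite('pics/w15.png',im);crop(im,150,0,350,130,4,'pics/w15a.png')"
```

```text
clock: 19.53
eef_pos: [551.2, 142.4, 28.2]
tcp_rot: [-1.597, 0.0, -0.002]
contact_force: [0.4, 0.0, -0.1]
opening: 0.563
t 19.5333 p [551.2 142.4  28.2] rot [-1.5971e+00  2.0000e-04 -1.9000e-03] F [ 0.43  0.   -0.05] open 0.563
[[1.0, -0.0, 0.002], [-0.002, -0.026, 1.0], [-0.0, -1.0, -0.026]] [ 0.265  0.556  1.89  -0.039  0.703  0.297]
```

View pics/w15a.png

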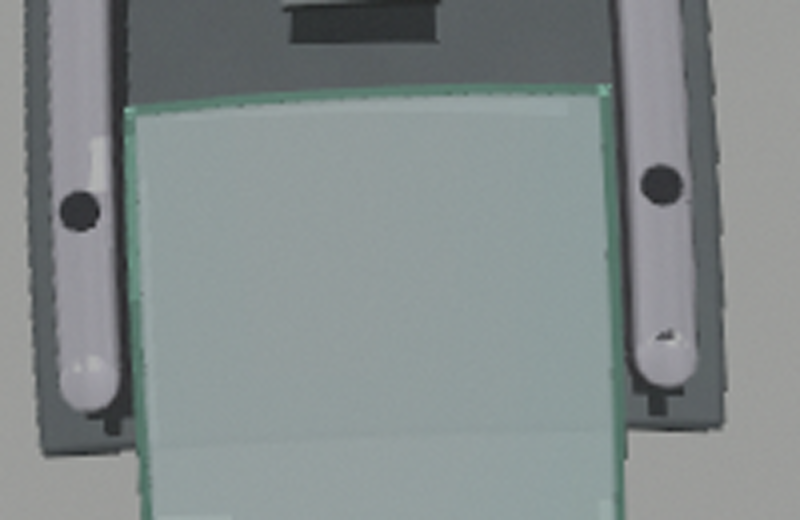

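The gaps are about 1.5 mm on the left and 0.8 mm on the right, which adds up to the expected 2.5 mm clearance. I'll keep lowering until it touches.

```bash
python3 -m crank '[[0,0,0,-0.02,0.05,0,-1],[0,0,0,-0.02,0.04,0,-1],[0,0,0,0,0.04,0,-1],[0,0,0,0,0.04,0,-1],[0,0,0,0,0.03,0,-1],[0,0,0,0,0.03,0,-1],[0,0,0,0,0.03,0,-1],[0,0,0,0,0.03,0,-1],[0,0,0,0,0.03,0,-1],[0,0,0,0,0,0,-1]]'; python3 -c "
from h import *
show()
im=cams.grab_frame('wrist');cv2.imwrite('pics/w16.png',im);crop(im,150,0,350,130,4,'pics/w16a.png')"
```

```text
clock: 20.42
eef_pos: [550.8, 142.3, 24.7]
tcp_rot: [-1.597, 0.0, -0.002]
contact_force: [-0.6, 0.9, -0.7]
opening: 0.566
t 20.4167 p [550.8 142.3  24.7] rot [-1.597e+00  1.000e-04 -1.800e-03] F [-0.56  0.91 -0.7 ] open 0.566
[[1.0, -0.0, 0.002], [-0.002, -0.026, 1.0], [-0.0, -1.0, -0.026]] [ 0.265  0.561  1.892 -0.039  0.696  0.297]
```

View pics/w16a.png

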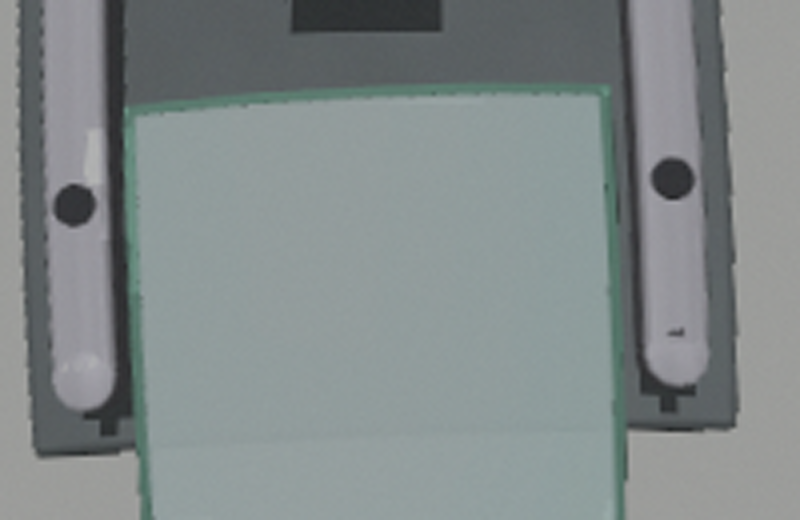

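```bash
python3 -m crank '[[0,0,0,0,0.03,0,-1],[0,0,0,0,0.03,0,-1],[0,0,0,0,0.03,0,-1],[0,0,0,0,0.03,0,-1],[0,0,0,0,0.03,0,-1],[0,0,0,0,0.03,0,-1],[0,0,0,0,0.03,0,-1],[0,0,0,0,0.03,0,-1],[0,0,0,0,0.03,0,-1],[0,0,0,0,0.03,0,-1]]'; python3 -c "
from h import *
show();print(r.sense()['wrist_torque'])"
```

```text
clock: 21.3
eef_pos: [550.9, 142.3, 21.8]
tcp_rot: [-1.597, -0.0, -0.002]
contact_force: [-0.6, -0.5, 0.8]
opening: 0.564
t 21.3 p [550.9 142.3  21.8] rot [-1.5969e+00 -3.0000e-04 -1.8000e-03] F [-0.57 -0.5   0.8 ] open 0.564
[[1.0, 0.0, 0.002], [-0.002, -0.026, 1.0], [0.0, -1.0, -0.026]] [ 0.265  0.566  1.893 -0.04   0.69   0.297]
[ 0.08067459 -0.01773599  0.02139855]
```

```bash
python3 -m crank '[[0,0,0,0,0.03,0,-1],[0,0,0,0,0.03,0,-1],[0,0,0,0,0.03,0,-1],[0,0,0,0,0.03,0,-1],[0,0,0,0,0.03,0,-1],[0,0,0,0,0,0,-1],[0,0,0,0,0,0,-1],[0,0,0,0,0,0,-1],[0,0,0,0,0,0,-1],[0,0,0,0,0,0,-1]]'; python3 -c "
from h import *
show();print(r.sense()['wrist_torque'])
im=cams.grab_frame('wrist');cv2.imwrite('pics/w17.png',im);crop(im,150,0,350,130,4,'pics/w17a.png')
print(r.sense()['contact_force'],r.sense()['wrist_torque'])"
```

```text
clock: 22.13
eef_pos: [551.0, 142.3, 20.5]
tcp_rot: [-1.597, -0.0, -0.002]
contact_force: [0.2, 0.2, 1.9]
opening: 0.565
t 22.1333 p [551.  142.3  20.5] rot [-1.5968e+00 -4.0000e-04 -1.8000e-03] F [0.23 0.2  1.87] open 0.565
[[1.0, 0.0, 0.002], [-0.002, -0.026, 1.0], [0.0, -1.0, -0.026]] [ 0.265  0.568  1.893 -0.04   0.688  0.297]
[0.11573552 0.09891548 0.07964682]
[-0.01260171 -0.13075049  1.86186252] [0.10581133 0.07786592 0.02161842]
```

View pics/w17a.png

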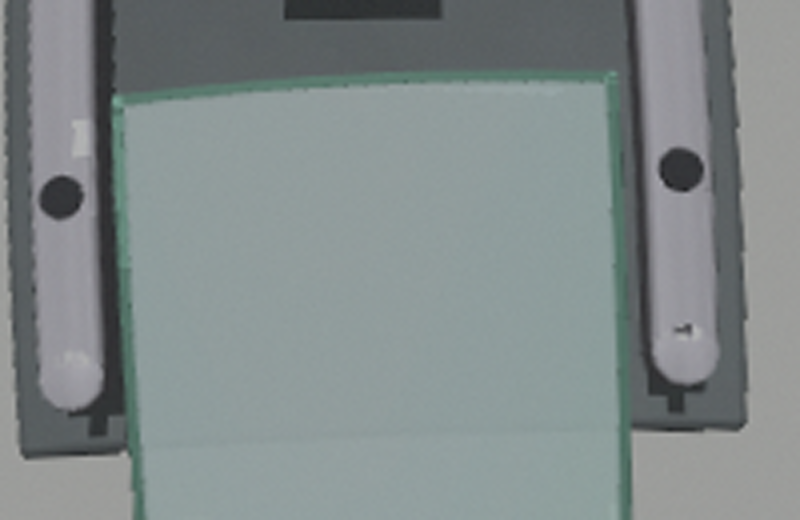

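There is contact at about 1.9 N, and the plate has tipped slightly nose-up in the pads. I'll raise a little and pitch the tool to level it.

```bash
python3 -m crank '[[0,0,0,0,-0.15,0,-1],[0,0,0,0,-0.15,0,-1],[-0.6,0,0,0,-0.1,0,-1],[-0.6,0,0,0,0,0,-1],[-0.5,0,0,0,0,0,-1],[0,0,0,0,0,0,-1],[0,0,0,0,0,0,-1],[0,0,0,0,0,0,-1],[0,0,0,0,0,0,-1],[0,0,0,0,0,0,-1]]'; python3 -c "
from h import *
show();print(r.sense()['wrist_torque'])
im=cams.grab_frame('wrist');cv2.imwrite('pics/w18.png',im);crop(im,150,0,350,130,4,'pics/w18a.png')
im=cams.grab_frame('side');cv2.imwrite('pics/s18.png',im);crop(im,210,115,290,175,8,'pics/s18a.png')"
```

```text
clock: 23.02
eef_pos: [551.3, 142.6, 24.7]
tcp_rot: [-1.63, -0.001, -0.001]
contact_force: [-0.1, -0.4, 1.5]
opening: 0.557
t 23.0167 p [551.3 142.6  24.7] rot [-1.6299e+00 -1.1000e-03 -1.5000e-03] F [-0.11 -0.4   1.51] open 0.557
[[1.0, 0.001, 0.002], [-0.001, -0.059, 0.998], [0.001, -0.998, -0.059]] [ 0.284  0.565  1.885 -0.088  0.709  0.352]
[ 0.0726869  -0.03994856 -0.02424899]
```

View pics/w18.png

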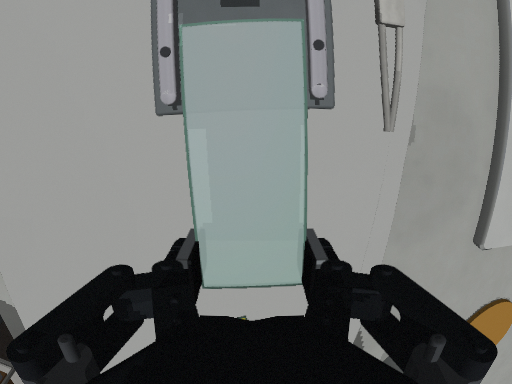

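View pics/w18a.png

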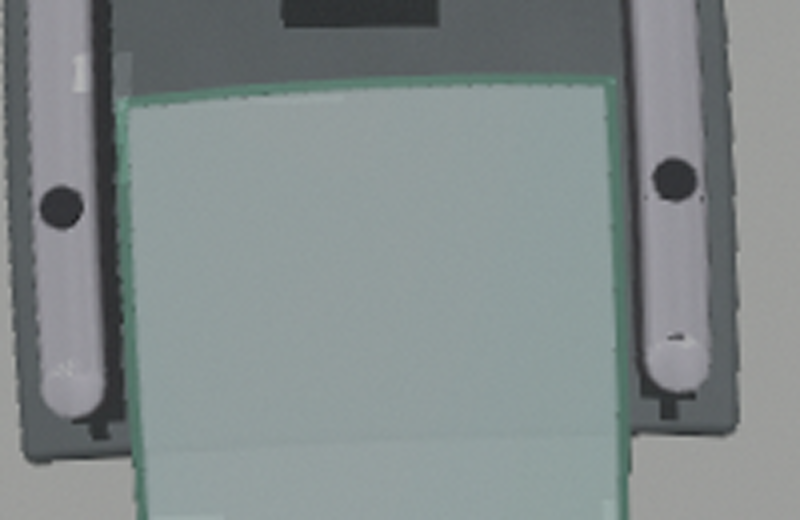

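View pics/s18a.png

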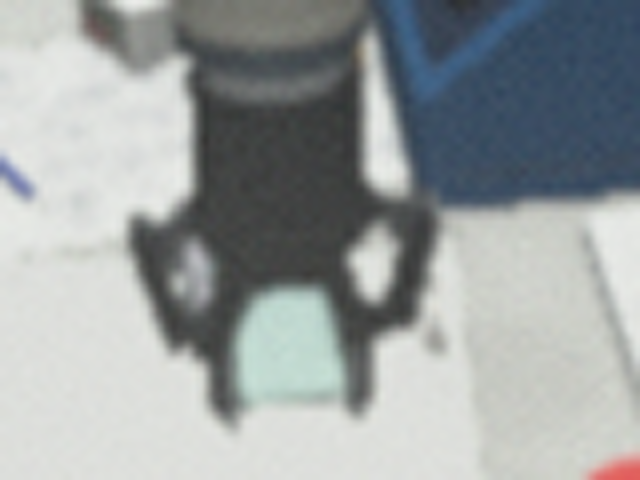

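Contact is light (1.5 N), and the plate is centred with its edges parallel to the rails. Sliding forward along the holder's axis under the lip.

```bash
python3 -m crank '[[0,0,0,0,-0.02,0.1,-1],[0,0,0,-0.01,-0.015,0.2,-1],[0,0,0,-0.01,-0.015,0.2,-1],[0,0,0,-0.01,-0.015,0.2,-1],[0,0,0,-0.01,-0.015,0.2,-1],[0,0,0,-0.01,-0.015,0.2,-1],[0,0,0,-0.01,-0.015,0.2,-1],[0,0,0,-0.01,-0.015,0.2,-1],[0,0,0,0,0,0.1,-1],[0,0,0,0,0,0,-1]]'; python3 -c "
from h import *
show();print(r.sense()['wrist_torque'])
im=cams.grab_frame('wrist');cv2.imwrite('pics/w19.png',im);crop(im,150,0,350,130,4,'pics/w19a.png')"
```

```text
clock: 23.95
eef_pos: [550.6, 160.4, 25.1]
tcp_rot: [-1.63, -0.001, -0.002]
contact_force: [-0.6, -0.8, 0.7]
opening: 0.563
t 23.95 p [550.6 160.4  25.1] rot [-1.6297e+00 -1.2000e-03 -1.7000e-03] F [-0.61 -0.77  0.69] open 0.563
[[1.0, 0.001, 0.002], [-0.002, -0.059, 0.998], [0.001, -0.998, -0.059]] [ 0.314  0.569  1.875 -0.086  0.717  0.381]
[ 0.07113823  0.00445    -0.00665555]
```

View pics/w19a.png

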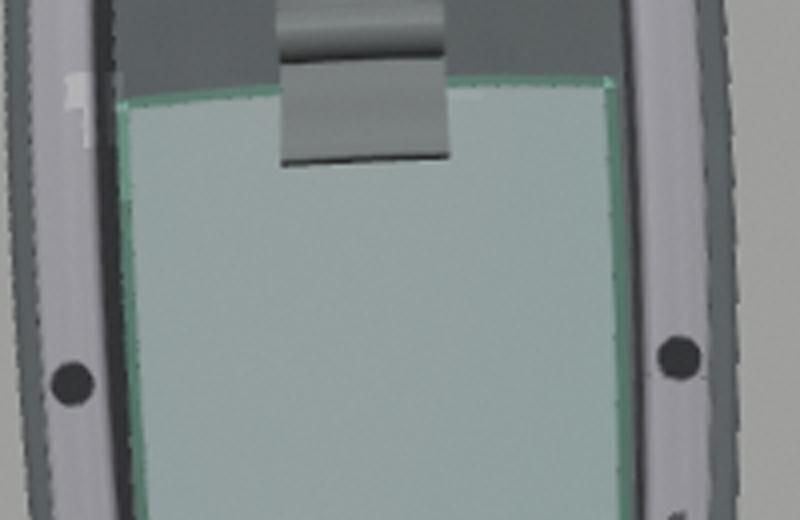

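The plate is under the lip. Pushing on under the clip.

```bash
python3 -m crank '[[0,0,0,0,-0.015,0.2,-1],[0,0,0,-0.01,-0.015,0.2,-1],[0,0,0,-0.01,-0.015,0.2,-1],[0,0,0,-0.01,-0.015,0.2,-1],[0,0,0,-0.01,-0.015,0.2,-1],[0,0,0,-0.01,-0.015,0.2,-1],[0,0,0,0,0,0,-1],[0,0,0,0,0,0,-1],[0,0,0,0,0,0,-1],[0,0,0,0,0,0,-1]]' 70; python3 -c "
from h import *
show();print(r.sense()['wrist_torque'])
im=cams.grab_frame('wrist');cv2.imwrite('pics/w20.png',im);crop(im,150,0,350,130,4,'pics/w20a.png')"
```

```text
clock: 24.83
eef_pos: [549.1, 170.7, 24.8]
tcp_rot: [-1.634, 0.001, -0.001]
contact_force: [0.5, -3.4, 0.5]
opening: 0.551
t 24.8333 p [549.1 170.7  24.8] rot [-1.6337e+00  1.4000e-03 -1.3000e-03] F [ 0.51 -3.43  0.47] open 0.551
[[1.0, -0.001, 0.001], [-0.001, -0.063, 0.998], [-0.001, -0.998, -0.063]] [ 0.333  0.573  1.868 -0.089  0.725  0.401]
[-0.40383294 -0.13978245 -0.01737317]
```

View pics/w20a.png

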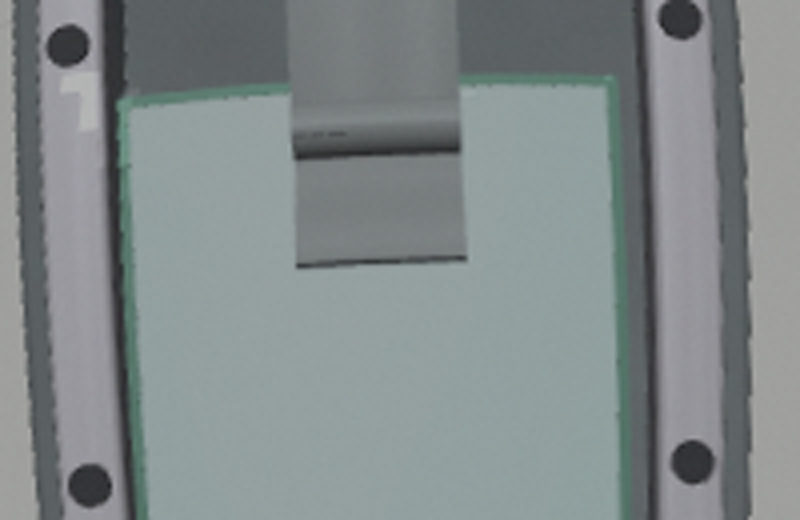

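The plate's edge is now past the clip's bearing crease. It has drifted about 1 mm left, so I'll correct that while pushing on.

```bash
python3 -m crank '[[0,0,0,0.07,-0.015,0.15,-1],[0,0,0,0.05,-0.015,0.2,-1],[0,0,0,0,-0.015,0.2,-1],[0,0,0,0,-0.015,0.2,-1],[0,0,0,0,-0.015,0.2,-1],[0,0,0,0,-0.015,0.2,-1],[0,0,0,0,-0.015,0.2,-1],[0,0,0,0,0,0,-1],[0,0,0,0,0,0,-1],[0,0,0,0,0,0,-1]]'; python3 -c "
from h import *
show();print(r.sense()['wrist_torque'])
im=cams.grab_frame('wrist');cv2.imwrite('pics/w21.png',im);crop(im,150,0,350,130,4,'pics/w21a.png')"
```

```text
clock: 25.72
eef_pos: [549.3, 184.4, 24.3]
tcp_rot: [-1.636, 0.004, -0.001]
contact_force: [-0.0, -4.2, 0.0]
opening: 0.549
t 25.7167 p [549.3 184.4  24.3] rot [-1.6359e+00  4.3000e-03 -1.1000e-03] F [-0.01 -4.18  0.03] open 0.549
[[1.0, -0.004, 0.001], [-0.001, -0.065, 0.998], [-0.004, -0.998, -0.065]] [ 0.355  0.58   1.854 -0.089  0.736  0.423]
[-0.54665206 -0.08166206 -0.00437368]
```

View pics/w21a.png

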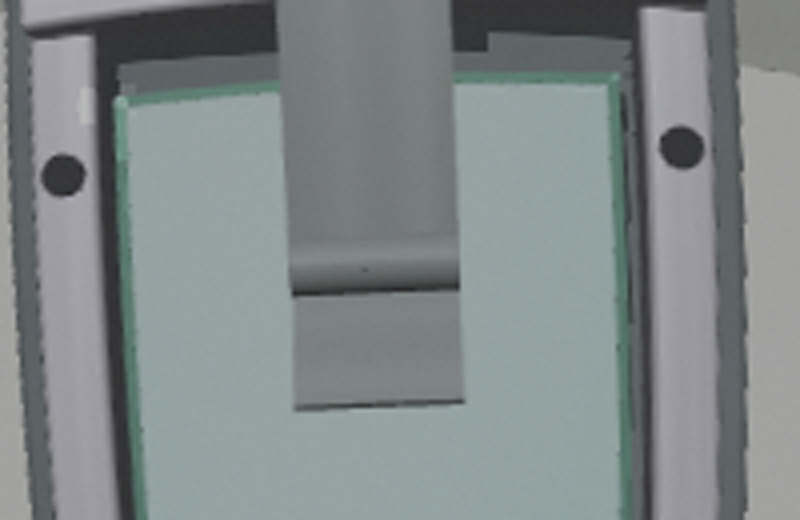

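```bash
python3 -m crank '[[0,0,0,0,-0.01,0.15,-1],[0,0,0,0,-0.01,0.15,-1],[0,0,0,0,-0.01,0.12,-1],[0,0,0,0,-0.01,0.12,-1],[0,0,0,0,-0.01,0.12,-1],[0,0,0,0,0,0.1,-1],[0,0,0,0,0,0.1,-1],[0,0,0,0,0,0,-1],[0,0,0,0,0,0,-1],[0,0,0,0,0,0,-1]]'; python3 -c "
from h import *
show();print(r.sense()['wrist_torque'])
im=cams.grab_frame('wrist');cv2.imwrite('pics/w22.png',im);crop(im,150,0,350,130,4,'pics/w22a.png')"
```

```text
clock: 26.6
eef_pos: [548.8, 191.0, 23.9]
tcp_rot: [-1.64, 0.006, -0.001]
contact_force: [-0.5, -5.1, 0.4]
opening: 0.549
t 26.6 p [548.8 191.   23.9] rot [-1.6395e+00  6.1000e-03 -1.3000e-03] F [-0.46 -5.07  0.41] open 0.549
[[1.0, -0.006, 0.001], [-0.001, -0.069, 0.998], [-0.006, -0.998, -0.069]] [ 0.368  0.584  1.848 -0.092  0.742  0.437]
[-0.50366371 -0.02689986 -0.00524562]
```

View pics/w22a.png

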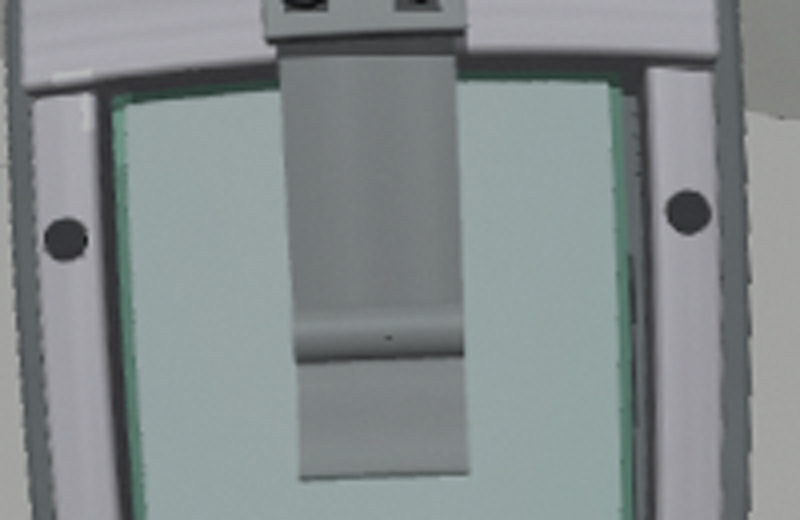

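```bash
python3 -m crank '[[0,0,0,0,-0.005,0.12,-1],[0,0,0,0,-0.005,0.12,-1],[0,0,0,0,-0.005,0.12,-1],[0,0,0,0,-0.005,0.12,-1],[0,0,0,0,-0.005,0.12,-1],[0,0,0,0,-0.005,0.12,-1],[0,0,0,0,-0.005,0.12,-1],[0,0,0,0,-0.005,0.12,-1],[0,0,0,0,-0.005,0.12,-1],[0,0,0,0,-0.005,0.12,-1]]'; python3 -c "
from h import *
show();print(r.sense()['wrist_torque'])
im=cams.grab_frame('wrist');cv2.imwrite('pics/w23.png',im);crop(im,150,0,350,130,4,'pics/w23a.png')"
```

```text
clock: 27.48
eef_pos: [548.6, 191.0, 23.3]
tcp_rot: [-1.657, 0.01, 0.001]
contact_force: [1.5, -12.3, 0.9]
opening: 0.547
t 27.4833 p [548.6 191.   23.3] rot [-1.657e+00  1.010e-02  9.000e-04] F [  1.52 -12.25   0.89] open 0.547
[[1.0, -0.01, -0.002], [0.001, -0.086, 0.996], [-0.01, -0.996, -0.086]] [ 0.376  0.589  1.841 -0.112  0.756  0.458]
[-1.63466126 -0.49136437 -0.1089554 ]
```

View pics/w23a.png

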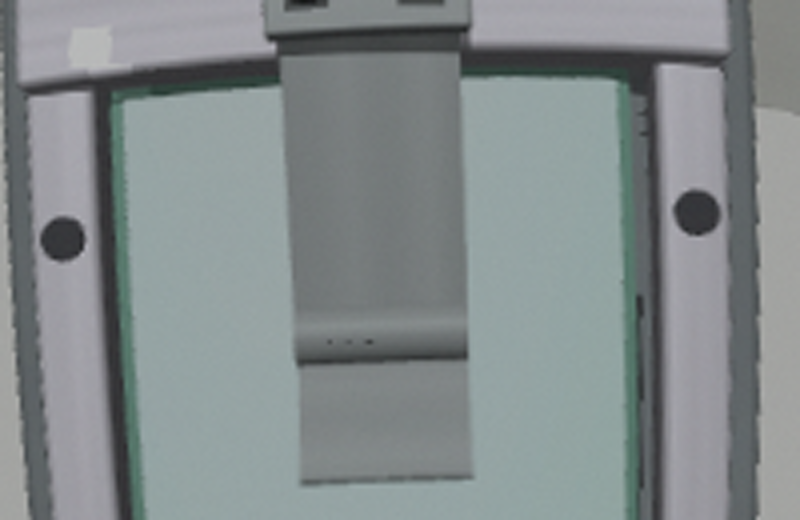

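The plate has stalled against the stop: y unchanged at 191.0 and 12 N of push. I'll relax the push, ease the grip and open.

```bash
python3 -m crank '[[0,0,0,0,0,0,-1],[0,0,0,0,0,0,-1],[0,0,0,0,0,0,-1],[0,0,0,0,0,0,-1],[0,0,0,0,0,0,0.65],[0,0,0,0,0,0,0.8],[0,0,0,0,0,0,1],[0,0,0,0,0,0,1],[0,0,0,0,0,0,1],[0,0,0,0,0,0,1]]' 20; python3 -c "
from h import *
show();print(r.sense()['wrist_torque'])
im=cams.grab_frame('wrist');cv2.imwrite('pics/w24.png',im)"
```

```text
clock: 28.37
eef_pos: [549.7, 193.8, 23.9]
tcp_rot: [-1.654, 0.007, 0.001]
contact_force: [-0.2, 0.8, -1.1]
opening: 1.002
t 28.3667 p [549.7 193.8  23.9] rot [-1.6536e+00  7.3000e-03  9.0000e-04] F [-0.17  0.84 -1.14] open 1.002
[[1.0, -0.007, -0.002], [0.001, -0.083, 0.997], [-0.007, -0.997, -0.083]] [ 0.379  0.589  1.839 -0.109  0.754  0.458]
[0.03319791 0.00122695 0.06700091]
```

View pics/w24.png

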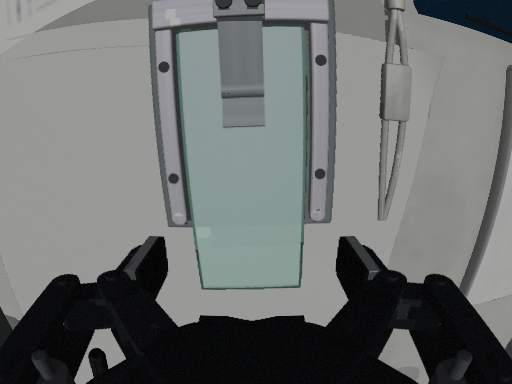

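Released. Both pads are clear of the plate, which sits between the rails under the clip. Withdrawing upward.

```bash
python3 -m crank '[[0,0,0,0,-0.2,-0.2,1],[0,0,0,0,-0.5,-0.2,1],[0.5,0,0,0,-1,-0.1,1],[1,0,0,0,-1.5,-0.1,1],[1,0,0,0,-2,0,1],[1,0,0,0,-2,0,1],[1,0,0,0,-2,0,1],[0,0,0,0,-2,0,1],[0,0,0,0,-1,0,1],[0,0,0,0,0,0,1]]'; python3 -c "
from h import *
show()
im=cams.grab_frame('wrist');cv2.imwrite('pics/w25.png',im);crop(im,170,20,350,240,2.7,'pics/w25a.png')"
```

```text
clock: 29.25
eef_pos: [550.2, 191.7, 156.9]
tcp_rot: [-1.567, 0.007, 0.002]
contact_force: [0.8, -0.3, -0.1]
opening: 0.998
t 29.25 p [550.2 191.7 156.9] rot [-1.5671  0.0068  0.0018] F [ 0.85 -0.29 -0.08] open 0.998
[[1.0, -0.007, -0.002], [0.002, 0.004, 1.0], [-0.007, -1.0, 0.004]] [0.329 0.385 1.798 0.007 0.964 0.324]
```

View pics/w25.png

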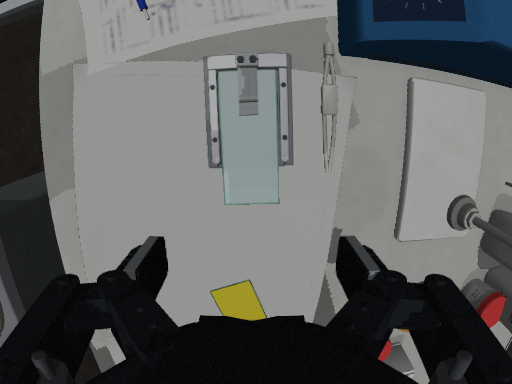

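View pics/w25a.png

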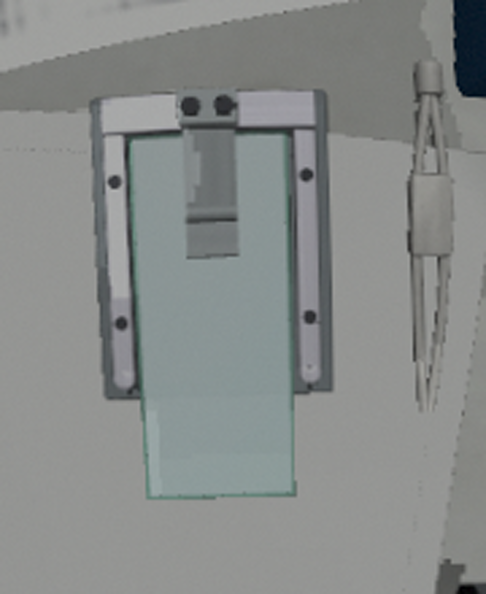

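```bash
python3 - <<'E'
from h import *
A=lambda x,y:(170+(x+.5)/2.7-.5,20+(y+.5)/2.7-.5)
g=lambda uv,z:onz("wrist",uv,z)
bl,br=g(A(106,399),30),g(A(331,390),30);pl,pr=g(A(147,498),32),g(A(296,495),32);fl,fr=g(A(130,134),32),g(A(292,131),32)
u=(br-bl)[:2]/np.linalg.norm((br-bl)[:2]);n=np.array([-u[1],u[0]])
sl,sr=g(A(105,133),39),g(A(326,127),39)
P=(pl+pr)/2;F=(fl+fr)/2;M=(bl+br)/2
print("bedw",np.linalg.norm(br-bl),"bed yaw",np.arctan2(u[1],u[0]),"protrusion",-(P-M)[:2]@n,"lateral near",(P-M)[:2]@u,"far",(F-M)[:2]@u,"len",np.linalg.norm(P-F),"far y_h",(F-M)[:2]@n-26,"stop y_h",((sl+sr)/2-M)[:2]@n-26)
d=F-P;print("plate yaw",np.arctan2(-d[0],d[1]), "near w",np.linalg.norm(pr-pl),"far w",np.linalg.norm(fr-fl), P,F)
E
```

```text
bedw 74.01924139517357 bed yaw 0.04385708562218045 protrusion 34.44024016109581 lateral near -0.3722560848889204 far 1.2873748952585107 len 119.46618518767016 far y_h 59.01441662676004 stop y_h 58.99460942095931
plate yaw 0.029964582367018093 near w 50.027537014153936 far w 51.00456380271012 [549.55486413 177.7741404   32.        ] [545.97564545 297.18669668  32.        ]
```

The checks agree: 34.4 mm protrusion against 34, leading end level with the stop, yaw within 0.015 rad, and measured widths that put the plate at bed height. Nothing touches the plate, so I'm handing it in.

```bash
python3 -c "
from h import *
print(order.sign_off());show()"
```

```text
the job is handed in; nothing more can be done
None
the job is handed in; nothing more can be done
```

The glass plate is in the holder, under the clip and against the end stop, released, and the job is handed in at about 29 s of the 72 s allowed. The hand-in gave no verdict.

**What I did:** I pressed on the plate with the shut fingertips and slid it about 73 mm, until the overhang measured 49 mm (32 to 56 wanted). I took it by its long edges at that end and lifted it off. I lowered it between the rails ahead of the clip and pushed it in until it stalled at the stop with about 12 N, then opened and withdrew upward.

**Last checks (wrist camera, good to about 2 mm):**

| Check | Measured | Expected |
|---|---|---|
| Plate sticks out beyond the bed | 34.4 mm | 34 mm |
| Leading end to stop | level, within measuring error | within 1.5 mm |
| Plate yaw against the holder | within about 0.015 rad | under 0.06 rad |
| Sideways offset | -0.4 mm at the near end, +1.3 mm at the far end | within 3 mm |
| Plate width read at bed height | 50.0 mm near, 51.0 mm far | 50 mm |

**What did not go perfectly:**
- **Balance load:** the press briefly read 5.1 N while sliding, so I eased it back to about 3.2 N. During the grasp the plate shifted and tipped slightly, and I have no force reading for the balance at that moment.
- **Tilt in the grip:** the plate also tipped slightly nose-up when it first touched the bed, at about 1.9 N. I levelled it before pushing it in.
- **Bed width:** the final picture gave the bed as 74 mm wide instead of 76 mm, which is within camera error.
- **Bystanders:** I made no final measurement of them. No move or picture suggested that any was touched.

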